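# Get the bar mould out from behind the containers and lay it on the heat press

## Task

The next job needs the aluminium bar mould that lies at the back of the steel stock tray: stand the three containers in front of it on the oven tray, beside the scraper, then lay the mould flat on the heat press's lower platen, centred and square to it. Finally stand each container back upright in the pocket of the stock tray that it came from, just where it stood. Set everything down gently, drop and tip nothing, and leave the scraper, the glass bowl and the drilled steel plate where they are.

Things in the scene. Friction and masses are not known exactly. Their poses are not given: they have to be found in the camera images.
- bar_mould: aluminium bar mould with a dark parting line and small screw heads on top: 48 (x) x 180 (y) x 34 mm high, about 0.6 kg. Origin: centre of its underside. It lies in the stock tray's back lane, long side across, at least 30 mm from the back wall; the containers stand close (about 10 mm) in front of it. Grip it across its 48 mm width (its x) once they are away
- canister: round bare-metal canister with a flat lid, plain cylinder 54 mm in diameter and 135 mm tall (beads 55 mm), about 0.25 kg. Origin: centre of its underside. At the start it stands in one of the three front pockets of the stock tray, which one varies
- square_jar: square white plastic jar, 52 x 52 mm and straight up to 105 mm, with a round black cap 38 mm across up to 130 mm, about 0.25 kg. Origin: centre of its underside; x and y are square to its sides. At the start in one of the front pockets, which one varies
- bottle: round grey plastic bottle, 54 mm in diameter and straight up to 88 mm, then a tapering shoulder and a small white cap 26 mm across up to 130 mm, about 0.25 kg. Origin: centre of its underside. At the start in one of the front pockets, which one varies
- stock_tray: fixed sheet-steel tray, 166 (x) x 240 (y) mm, walls 3 mm thick and 40 high, floor 3 mm thick. Origin: centre of its underside; x points to its back, y to its left seen from the robot. Two fins, up to 28 mm above the bench, divide its front into three pockets 76 mm wide, middles at x = -43, y = -78, 0, 78 mm; behind them, x = -20 to 80 mm, is one open lane with the mould
- oven_tray: fixed flat bare-metal oven tray, 300 (x) x 210 (y) mm, rim 18 mm high and 3 mm thick, floor 3 mm thick. Origin: centre of its underside. The scraper lies along its +y side; the rest, y from -100 to 45 mm, is free for the containers. It stands to the left or the right of the stock tray, with the press on the other side
- press: small fixed swing-away heat press; grey rubber-faced lower platen 200 x 200 mm, its flat top 85 mm above the bench. Origin: on the bench directly under the platen's centre; x points to its column, x and y are square to the platen. The head is swung away to the back: column 68 mm across at x = 160 mm, head and lever behind it up to x = 420 mm and 350 mm high
- scraper: scraper with a round wooden handle and steel blade, 195 mm long, up to 34 mm wide and 23 mm high, lying along x with its blade to +x, in the oven tray along its +y side. Origin: on its underside at the front end of the handle. Leave it alone
- steel_plate: flat drilled steel plate with four holes, 55 (x) x 120 (y) x 6 mm, loose on the bench behind the stock tray. Origin: centre of its underside. Leave it alone
- bowl: empty glass bowl, 124 mm across the rim and 55 mm high, on the bench behind the stock tray. Origin: centre of its underside. Leave it alone

How it is judged:
By the outcome, as a careful person would: the job done as asked, in the order asked, and still so for the second after the job is handed in, with the robot touching nothing.
It also fails if it takes over 141 s, if anything falls off the work surface, if the arm or the gripper's body presses on something with over 40 N, if the wrist force passes 120 N, or if a joint passes its speed limit or range.

## Robot

A 6-joint arm with a two-finger parallel gripper is mounted at the origin on the work surface. World frame = base frame: x ahead of the robot, y to its left, z up, the work surface at z = 0. Lengths are in m, angles in rad, forces in N, time in s.
With the tool pointing down it reaches from about 0.35 to 0.85 m from the base axis. Payload 8.1 kg.
Tool frame: the origin (TCP) lies at the very end of the fingers, on their centre line; the grasp point (between the pads) lies 19 mm behind it; z points along the fingers, x is the direction in which the jaws open and shut, and the axes are right-handed (so a half turn about z gives the same grasp; the last joint's range is limited). The gripper opens to 93 mm and grips with 3 to 60 N. Pads are 15 mm wide; open, the fingers measure 128 mm over their backs; the gripper's body (75 mm by 188 mm) begins 65 mm behind the grasp point.
Start: joints at [-1.413, 0.13, 1.488, -0, 1.523, -0.085], TCP at [0.144, -0.582, 0.219] pointing down, gripper open.
Joint ranges: [-2.96, 2.96], [-0.89, 2.26], [0.02, 2.5], [-1.34, 4.48], [0, 2.73], [-2.66, 2.66]. Speed limits (rad/s): [2.39, 2.39, 2.79, 3.14, 3.14, 3.14].

## Interface

Orientations are given as a rotation vector (axis times angle).
In Python, from plant import robot gives the robot as it stands. The module is installed in compiled form; this text tells all that it offers.
- The arm moves only by the tool jog_arm, never from a script. Its argument "commands" is one flat list of numbers, 5 for each row, row after row: the gripper's target within -1 to 1 (shut at 1, half-way at 0, fully open at -1), then the shift along the tool's x, y, z in m, then the turn about the tool's z in degrees. A call has 1 to 20 rows; each row shifts and turns the commanded pose from where the row before left it, along the tool's axes as they then stand; what a row does not reach is not made up. A row lasts 1/12 s, in which the tool goes at most 41.7 mm and 7.16 degrees, less where a joint would pass 70% of its speed; a pose out of reach is approached as far as the arm can. A call is refused whole if a number of a shift passes 0.0417 or a number of a turn 7.16, either way. A call with a gripper value outside its range is refused whole. The fingers move at their own pace and stop on an object; "grip_force" is the grip in N (left out, the last holds). Time passes only in rows, so rows that do not move let the fingers close. It gives the time, the measured TCP pose, the force and the opening at its end, in the units of the state.
- robot.read_state(): the state, without advancing time (a new reading comes with each control period).
- robot.read_camera(name): name is "side" or "top" or "wrist"; returns a dict with "img" (480x640x3 uint8, blue, green, red), "vfov" (degrees; the focal length in pixels is half the picture's height over the tangent of half this angle, whatever the lens; pixels are square), "cx", "cy" (the principal point, pixels), "k1" (the pictures are not rectified: a ray, as slopes to the right and down, at radius r is drawn at 1 + k1 r^2 times it, then the intrinsics apply), "extrinsics" (4x4, takes a point from world to camera coordinates). Camera axes: x right, y down, z forward; pixel columns grow to the right and rows downward; lengths in m; the calibration is good to about 2 mm. A picture is of the moment at which its call begins. There is no depth.
- robot.close_job(): hands the job in, once; it reports no verdict.
Trained networks look in a picture, given as the dict that the camera call returned (one of the last four; its "shot" number tells which), for a name from the list of things; names that differ only in an ending like _2 or _b are one class to them, and where a whole thing is asked for, a point or a joint stands for the part that bears it (a point fixed in the world has none). Each returns a list of dicts, best first, with "score" (0 to 1); they miss things now and then, are a little off and sometimes report something else, mostly with a low value. They report only what shows in the picture. A call takes as long as a camera call.
- robot.recognise(thing, picture): "box" ([centre column, centre row, width, height] as shares, 0 to 1, of the picture: columns of its width, rows of its height, round what is visible of it).
- robot.pinpoint(thing, picture): "position" ([row, column] as shares, 0 to 1, of the picture: columns of its width, rows of its height: a listed point, or the origin of a listed thing).
The state is a dict: "t": time; "q": joint angles; "dq": joint speeds; "joint_torque": joint torques, N m; "tool_pos": TCP position; "orientation": TCP orientation; "force": force on the tool from outside, world axes, zero at the start; "wrist_torque": the same for the moment, N m; "opening": finger opening in m.
Only numpy, scipy, OpenCV 4.12 (cv2) and the standard library are available. Lean on these libraries where they do the work, as an engineer would, in place of code of your own. Each camera call takes 0.05 s, during which the arm holds its last target.

## Working session

There is one attempt and no reset: what is moved stays moved. The work goes in short steps, Python scripts to look and compute and a tool call to move; the robot and the scene stay as the last step left them, time stands still between calls to the robot, and variables do not carry over. Pictures are saved under pics/ and viewed, and the job is handed in when it is done.

Besides the shell and the picture viewer there is one more tool, called after "Request:" as name(argument=value, ...), one argument or row to a line, values as JSON. jog_arm: Moves the arm, as the interface text tells. Its arguments: {"type":"object","properties":{"commands":{"type":"array"},"grip_force":{"type":"number"}},"required":["commands"]}

```bash
mkdir -p pics
python3 - <<'E'
from plant import robot
import cv2,numpy as np
s=robot.read_state()
print(s)
for n in ["top","side","wrist"]:
    p=robot.read_camera(n)
    cv2.imwrite(f"pics/{n}0.png",p["img"]); print(n,p["vfov"],p["cx"],p["cy"],p["k1"],p["extrinsics"].__repr__())
E
```

```text
{'t': 0.0, 'q': array([-1.41339779e+00,  1.31150882e-01,  1.48928968e+00,  5.39286957e-05,
        1.52301834e+00, -8.53949559e-02]), 'dq': array([-1.99887604e-03, -5.02851471e-04,  1.83512115e-03,  1.33139861e-03,
       -3.39080844e-05,  5.35261844e-05]), 'joint_torque': array([-1.02495915e-05, -5.59848368e+01, -4.91756737e+01,  7.66647840e-02,
        3.55540076e-02, -1.54631721e-04]), 'tool_pos': array([ 0.14420202, -0.58181465,  0.2175879 ]), 'orientation': array([-2.47307124e+00,  1.93527386e+00,  2.08764522e-03]), 'force': array([-0.43521459, -0.76678124, -0.47188757]), 'wrist_torque': array([-0.01596446,  0.02465429,  0.065283  ]), 'opening': 0.09288711644931358}
top 45.06155007923915 322.617722486712 227.31103869053243 0.06128020132126904 array([[-0.00449072, -0.99974284, -0.02222826,  0.05372864],
       [-0.99572531,  0.00652117, -0.09213347,  0.65218856],
       [ 0.09225473,  0.0217195 , -0.99549853,  1.44333966],
       [ 0.        ,  0.        ,  0.        ,  1.        ]])
side 47.57500729269914 309.04942467914276 236.45669556760015 -0.11363067018492533 array([[-0.98828151, -0.15229352, -0.01031239,  0.64734273],
       [-0.06825411,  0.5013301 , -0.86255986,  0.06450846],
       [ 0.13653219, -0.85174809, -0.50584992,  1.35693103],
       [ 0.        ,  0.        ,  0.        ,  1.        ]])
wrist 68.77512301637883 320.0634148992588 243.6913480955976 -0.04759885180305795 array([[ 0.23952342, -0.97088787, -0.00229641, -0.59747879],
       [-0.93087676, -0.23032321,  0.28358364, -0.0337087 ],
       [-0.27585683, -0.06578725, -0.95894476,  0.39295452],
       [ 0.        ,  0.        ,  0.        ,  1.        ]])
```

View pics/top0.png

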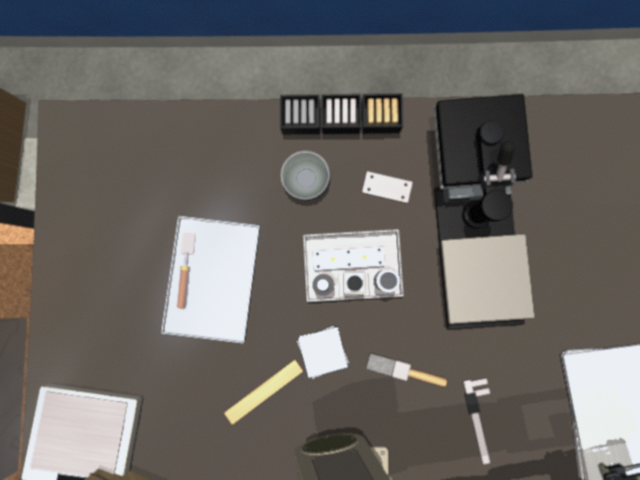

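View pics/side0.png

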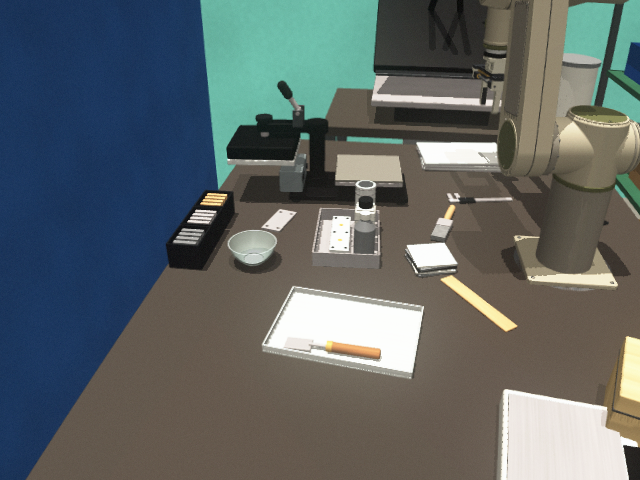

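View pics/wrist0.png

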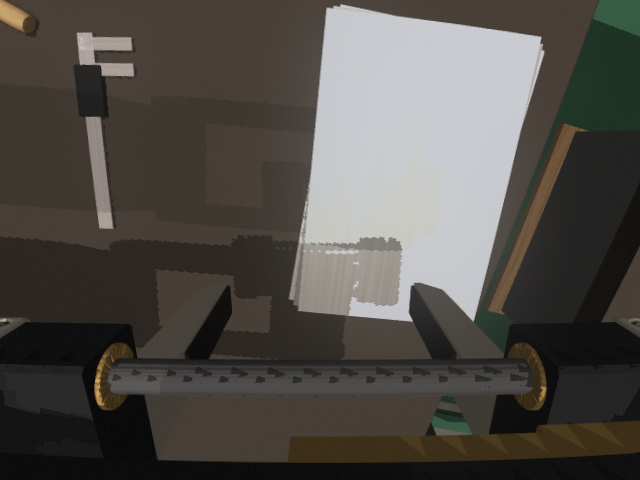

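```bash
cat > h.py <<'E'
from plant import robot
import cv2,numpy as np
from scipy.spatial.transform import Rotation as R
def cam(p):
    f=p["img"].shape[0]/2/np.tan(np.radians(p["vfov"]/2)); return f
def unproj(p,uv,z):
    f=cam(p); E=np.array(p["extrinsics"])
    K=np.array([[f,0,p["cx"]],[0,f,p["cy"]],[0,0,1.]])
    d=np.array([(uv[0]-p["cx"])/f,(uv[1]-p["cy"])/f]); s=d.copy()
    for _ in range(30): s=d/(1+p["k1"]*(s@s))
    r=E[:3,:3].T@np.array([s[0],s[1],1]); c=-E[:3,:3].T@E[:3,3]
    return c+r*(z-c[2])/r[2]
def proj(p,X):
    X=np.atleast_2d(X);f=cam(p);E=np.array(p["extrinsics"])
    c=X@E[:3,:3].T+E[:3,3]; s=c[:,:2]/c[:,2:]; s=s*(1+p["k1"]*(s**2).sum(1,keepdims=True))
    return s*f+[p["cx"],p["cy"]]
def pose():
    s=robot.read_state(); return s
def yaw(s):
    x=R.from_rotvec(s["orientation"]).as_matrix()[:,0]; return np.degrees(np.arctan2(x[1],x[0]))
E
python3 - <<'E'
from h import *
p=robot.read_camera("top"); q=robot.read_camera("side")
H,W=480,640
for t,z in [("bar_mould",.003),("canister",.003),("square_jar",.003),("bottle",.003),("stock_tray",0),("oven_tray",0),("press",0),("scraper",.003),("bowl",0),("steel_plate",0)]:
    for n,pp in(("top",p),("side",q)):
        r=robot.pinpoint(t,pp)
        for d in r[:1]:
            v,u=d["position"]; print(t,n,round(d["score"],2),(round(u*W),round(v*H)),unproj(pp,(u*W,v*H),z).round(4)[:2])
i=cv2.resize(p["img"][215:320,285:425],None,fx=5.5,fy=5.5,interpolation=cv2.INTER_CUBIC);cv2.imwrite("pics/z1.png",i)
print(yaw(robot.read_state()))
E
```

```text
bar_mould top 0.89 (350, 261) [ 0.5665 -0.0182]
bar_mould side 0.66 (341, 243) [ 0.5707 -0.0133]
canister top 0.56 (383, 281) [ 0.5165 -0.1025]
square_jar top 0.81 (355, 284) [ 0.5088 -0.0328]
bottle top 0.56 (320, 287) [0.5023 0.0572]
bottle side 0.78 (366, 260) [0.5005 0.0635]
stock_tray top 0.88 (354, 264) [ 0.5599 -0.0296]
stock_tray side 0.83 (345, 241) [ 0.5617 -0.0279]
oven_tray top 0.81 (212, 274) [0.5351 0.3385]
press top 0.92 (477, 275) [ 0.5312 -0.3426]
press side 0.78 (368, 190) [ 0.5207 -0.3534]
scraper top 0.89 (187, 264) [0.5623 0.4028]
scraper side 0.94 (329, 347) [0.5541 0.3956]
bowl side 0.7 (253, 265) [0.7796 0.1192]
steel_plate top 0.97 (386, 186) [ 0.7633 -0.1141]
steel_plate side 0.71 (279, 222) [ 0.7586 -0.1048]
-76.09102680032272
```

View pics/z1.png

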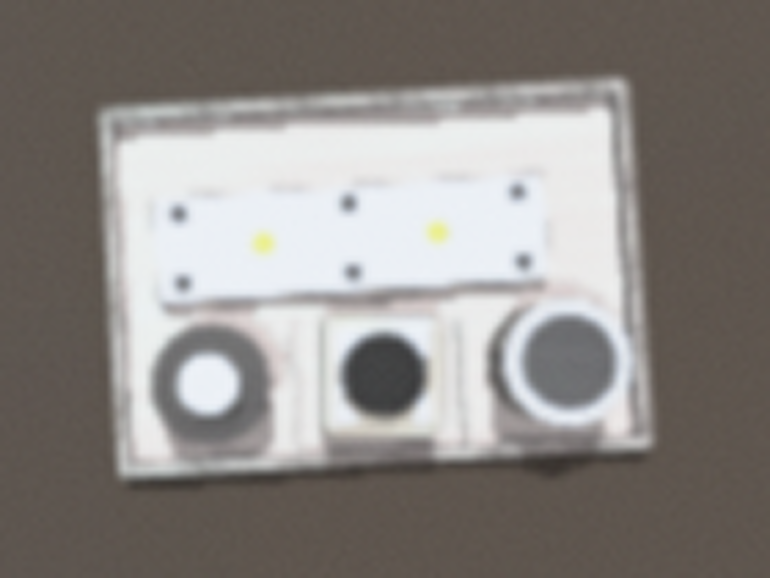

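```bash
cat >> h.py <<'E'
def plan(wps,grip):
    """wps: list of (x,y,z,yawdeg,nrows or None[,vmax]); straight lines, prints rows"""
    s=robot.read_state(); P=s["tool_pos"].copy(); psi=yaw(s); out=[]
    for w in wps:
        T=np.array(w[:3]);vm=w[5] if len(w)>5 else .035
        dpsi=(w[3]-psi+180)%360-180
        n=w[4] or max(1,int(np.ceil(max(np.linalg.norm(T-P)/vm,abs(dpsi)/7.0-1e-6))))
        for i in range(n):
            step=(T-P)/(n-i); 
            c,sn=np.cos(np.radians(psi)),np.sin(np.radians(psi))
            row=[round(step@[c,sn,0],4),round(step@[sn,-c,0],4),round(-step[2],4),round(-((w[3]-psi+180)%360-180)/(n-i),1)]
            P=P+row[0]*np.array([c,sn,0])+row[1]*np.array([sn,-c,0])-np.array([0,0,row[2]])
            psi-=row[3]; out.append([grip]+row)
    print(len(out),"rows, at t",round(s["t"],2),"from",s["tool_pos"].round(4),round(yaw(s),2)); 
    print(", ".join(f"{g},{a:g},{b:g},{c:g},{d:g}" for g,a,b,c,d in out).replace("-0,","0,") if False else ", ".join(",".join(f"{v:g}" for v in r) for r in out))
E
python3 - <<'E'
from h import *
p=robot.read_camera("wrist");s=robot.read_state();E=p["extrinsics"]
c=-E[:3,:3].T@E[:3,3];Rt=R.from_rotvec(s["orientation"]).as_matrix()
print("cam in tool",Rt.T@(c-s["tool_pos"]), "axes",(Rt.T@E[:3,:3].T).round(3).tolist())
plan([(.46,-.03,.33,3,None)],-1)
E
```

```text
cam in tool [-0.00132166 -0.07852108 -0.16729051] axes [[1.0, -0.001, -0.001], [0.001, 0.959, 0.284], [0.001, -0.284, 0.959]]
19 rows, at t 1.3 from [ 0.1443 -0.5824  0.2186] -76.09
-1,-0.0242,-0.0231,-0.0059,-4.2, -1,-0.0225,-0.0248,-0.0059,-4.2, -1,-0.0206,-0.0264,-0.0059,-4.2, -1,-0.0186,-0.0279,-0.0059,-4.2, -1,-0.0165,-0.0291,-0.0059,-4.2, -1,-0.0143,-0.0303,-0.0058,-4.1, -1,-0.0121,-0.0312,-0.0059,-4.2, -1,-0.0098,-0.032,-0.0058,-4.1, -1,-0.0075,-0.0326,-0.0059,-4.2, -1,-0.0051,-0.0331,-0.0058,-4.1, -1,-0.0027,-0.0334,-0.0059,-4.2, -1,-0.0003,-0.0335,-0.0058,-4.1, -1,0.0021,-0.0334,-0.0059,-4.2, -1,0.0046,-0.0332,-0.0058,-4.1, -1,0.007,-0.0328,-0.0059,-4.2, -1,0.0093,-0.0322,-0.0058,-4.1, -1,0.0116,-0.0314,-0.0059,-4.2, -1,0.0139,-0.0305,-0.0058,-4.1, -1,0.016,-0.0294,-0.0059,-4.2
```

Run:
```python
from h import *
plan([(.53,.04,.33,3,20)],-1)
```

```text
20 rows, at t 1.3 from [ 0.1443 -0.5824  0.2186] -76.09
-1,-0.0256,-0.0262,-0.0056,-4, -1,-0.0237,-0.0279,-0.0056,-4, -1,-0.0217,-0.0295,-0.0056,-3.9, -1,-0.0196,-0.0309,-0.0056,-4, -1,-0.0174,-0.0322,-0.0056,-3.9, -1,-0.0152,-0.0333,-0.0056,-4, -1,-0.0128,-0.0343,-0.0056,-3.9, -1,-0.0105,-0.0351,-0.0056,-4, -1,-0.008,-0.0357,-0.0055,-3.9, -1,-0.0055,-0.0362,-0.0056,-4, -1,-0.003,-0.0365,-0.0055,-3.9, -1,-0.0005,-0.0366,-0.0056,-4, -1,0.0021,-0.0366,-0.0055,-3.9, -1,0.0045,-0.0363,-0.0056,-4, -1,0.0071,-0.0359,-0.0055,-3.9, -1,0.0095,-0.0354,-0.0056,-4, -1,0.0119,-0.0346,-0.0055,-3.9, -1,0.0142,-0.0337,-0.0056,-4, -1,0.0166,-0.0327,-0.0055,-3.9, -1,0.0187,-0.0314,-0.0056,-4
```

Request:
jog_arm(
  commands=[-1,-0.026,-0.026,-0.006,-4,-1,-0.024,-0.028,-0.006,-4,-1,-0.022,-0.029,-0.006,-4,-1,-0.02,-0.031,-0.006,-4,-1,-0.017,-0.032,-0.006,-4,-1,-0.015,-0.033,-0.006,-4,-1,-0.013,-0.034,-0.006,-4,-1,-0.01,-0.035,-0.006,-4,-1,-0.008,-0.036,-0.006,-4,-1,-0.006,-0.036,-0.006,-4,-1,-0.003,-0.036,-0.006,-4,-1,0,-0.037,-0.006,-4,-1,0.002,-0.037,-0.006,-4,-1,0.004,-0.036,-0.006,-4,-1,0.007,-0.036,-0.006,-4,-1,0.01,-0.035,-0.006,-4,-1,0.012,-0.035,-0.006,-4,-1,0.014,-0.034,-0.006,-4,-1,0.017,-0.033,0,-3,-1,0.019,-0.031,0,-4],
)

```text
t: 2.97
tool_pos: [0.5264, 0.0448, 0.3274]
orientation: [3.14, 0.084, 0.003]
force: [1.2, -1.1, 0.2]
opening: 0.093
```

Run:
```python
from h import *
p=robot.read_camera("wrist");q=robot.read_camera("top");s=robot.read_state()
print(s["tool_pos"],yaw(s),s["t"],s["orientation"])
cv2.imwrite("pics/w1.png",p["img"]);cv2.imwrite("pics/t1.png",q["img"])
import pickle;pickle.dump((p,q),open("w1.pkl","wb"))
```

```text
[0.52683147 0.04705076 0.32571199] 3.342344321419845 3.0667 [-3.13865120e+00 -9.15713877e-02  1.36728742e-03]
```

View pics/w1.png

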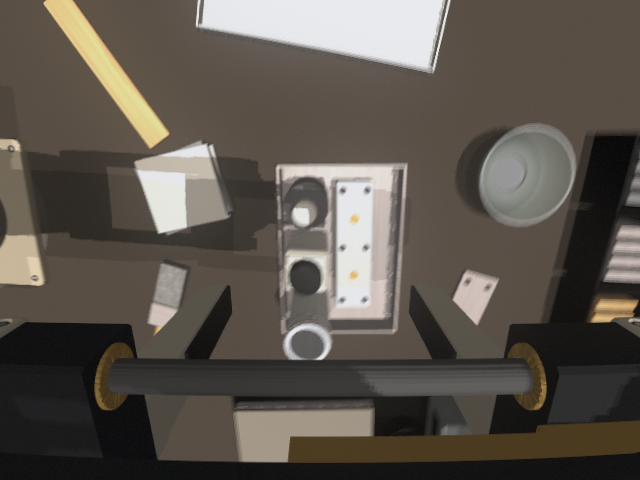

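Run:
```python
from h import *
i=cv2.imread("pics/w1.png")[150:365,265:425]
i=cv2.resize(i,None,fx=2.8*1.3,fy=2.8,interpolation=cv2.INTER_CUBIC) if 0 else cv2.resize(i,None,fx=2.75,fy=2.75,interpolation=cv2.INTER_CUBIC)
cv2.imwrite("pics/w1z.png",i)
for n,(a,b,c,d) in {"A":(155,235,270,370),"B":(225,345,270,370)}.items():
    im=cv2.imread("pics/w1.png")[a:b,c:d]
    cv2.imwrite(f"pics/w1{n}.png",cv2.resize(im,None,fx=(600/(b-a)),fy=600/(b-a),interpolation=cv2.INTER_CUBIC))
```

```text
(no output)
```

View pics/w1z.png

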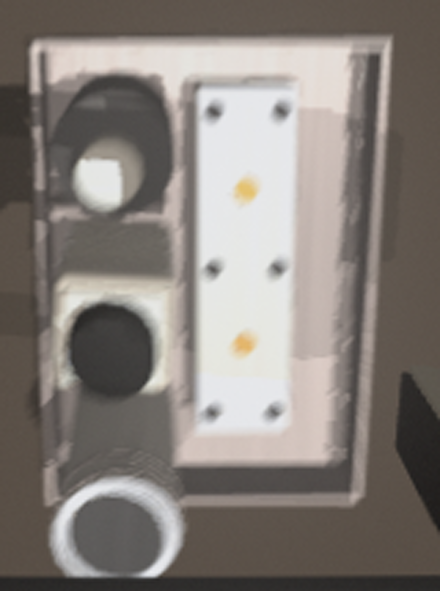

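```bash
cat > m.py <<'E'
from h import *
import pickle
from scipy.optimize import least_squares
def fit(obs,loc,x0):
    # obs: list of (pic, uv[]), loc Nx3 ; planar pose x,y,yaw
    def f(v):
        c,s=np.cos(v[2]),np.sin(v[2]);X=np.c_[c*loc[:,0]-s*loc[:,1]+v[0],s*loc[:,0]+c*loc[:,1]+v[1],loc[:,2]]
        return np.concatenate([(proj(p,X)-uv).ravel() for p,uv in obs])
    r=least_squares(f,x0,loss="soft_l1");return r.x,np.sqrt((r.fun**2).mean())
def rect(a,b,z): return np.array([[-a/2,b/2,z],[a/2,b/2,z],[a/2,-b/2,z],[-a/2,-b/2,z]])
E
python3 - <<'E'
from m import *
p,q=pickle.load(open("w1.pkl","rb"))
W=lambda l:np.array(l)/2.75+[265,150]
T=lambda l:np.array(l)/5.5+[285,215]
def show(n,x): print(n,x[0][:2].round(4),round(np.degrees(x[0][2]),2),"rms",round(x[1],2))
tl=rect(.166,.240,.04); tw=W([(30,39),(392,37),(358,505),(45,503)]); tt=T([(120,478),(100,107),(628,79),(652,450)])
ml=rect(.048,.180,.037); mw=W([(196,85),(297,83),(290,432),(195,432)]); mt=T([(163,306),(157,197),(545,172),(545,280)])
x0=[.55,-.03,0]
for n,l,w,t in(("tray",tl,tw,tt),("mould",ml,mw,mt)):
    show(n+" w",fit([(p,w)],l,x0));show(n+" t",fit([(q,t)],l,x0));show(n+" wt",fit([(p,w),(q,t)],l,x0))
for n,w,t,z in(("bottle",(113,173),(208,383),.133),("jar",(112,349),(384,373),.133),("can",(118,528),(565,362),.138)):
    print(n,unproj(p,W(w),z)[:2].round(4),unproj(q,T(t),z)[:2].round(4))
E
```

```text
tray w [ 0.557  -0.0229] 2.9 rms 0.96
tray t [ 0.5549 -0.0262] 2.78 rms 0.54
tray wt [ 0.5566 -0.0241] 2.8 rms 1.04
mould w [ 0.5754 -0.0126] 3.93 rms 0.39
mould t [ 0.5728 -0.0166] 3.38 rms 0.65
mould wt [ 0.5748 -0.0131] 3.72 rms 0.97
bottle [0.5109 0.0511] [0.5079 0.048 ]
jar [ 0.5135 -0.0209] [ 0.5118 -0.027 ]
can [ 0.5194 -0.0999] [ 0.5162 -0.1036]
```

Run:
```python
from h import *
i=cv2.imread("pics/top0.png")
cv2.imwrite("pics/z2.png",cv2.resize(i[205:355,150:275],None,fx=4,fy=4,interpolation=cv2.INTER_CUBIC))
cv2.imwrite("pics/z3.png",cv2.resize(i[225:335,430:545],None,fx=5,fy=5,interpolation=cv2.INTER_CUBIC))
```

```text
(no output)
```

View pics/z2.png

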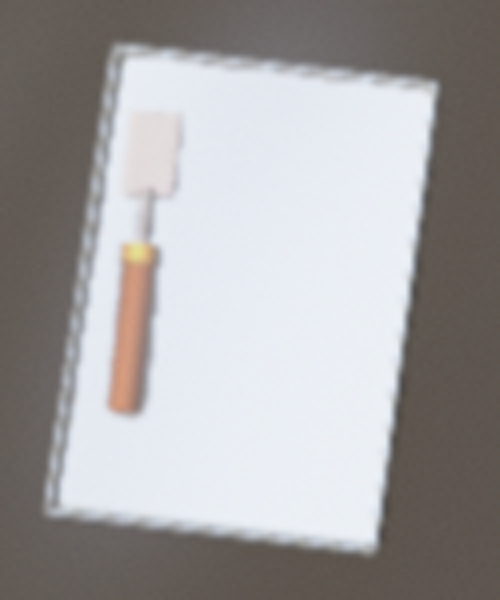

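View pics/z3.png

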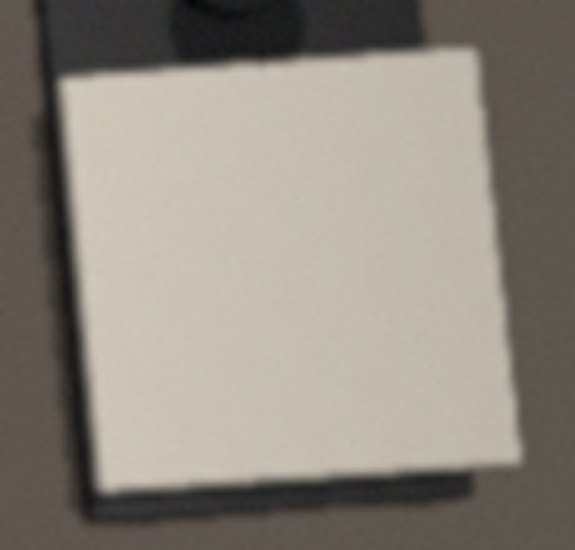

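Run:
```python
from m import *
p,q=pickle.load(open("w1.pkl","rb"))
o,e=fit([(q,np.array([(45,516),(115,45),(438,82),(376,552)])/4+[150,205])],rect(.3,.21,.018),[.53,.34,0]);print(o[:2],np.degrees(o[2]),e)
r,e=fit([(q,np.array([(100,492),(62,78),(476,48),(521,465)])/5+[430,225])],rect(.2,.2,.085),[.53,-.34,0]);print(r[:2],np.degrees(r[2]),e)
for x in(.1,0,-.1):
    c,s=np.cos(o[2]),np.sin(o[2]);print(x,o[0]+c*x-s*-.03,o[1]+s*x+c*-.03)
```

```text
[0.52296101 0.33592415] -7.011377639458315 0.24730994819587443
[ 0.52045574 -0.34759684] 3.8002364280149035 0.2583977792349525
0.1 0.6185512056534025 0.29394184649984667
0 0.5192990124943514 0.3061484903104283
-0.1 0.4200468193353003 0.3183551341210099
```

Run:
```python
from h import *
plan([(.5095,.0495,.16,2.8,6),(.5095,.0495,.056,2.8,5)],-1)
```

```text
11 rows, at t 3.07 from [0.5268 0.0471 0.3257] 3.34
-1,-0.0029,-0.0006,0.0276,0.1, -1,-0.0029,-0.0006,0.0276,0.1, -1,-0.0028,-0.0006,0.0276,0.1, -1,-0.0029,-0.0005,0.0276,0.1, -1,-0.0028,-0.0005,0.0277,0.1, -1,-0.0029,-0.0006,0.0276,0, -1,0,0,0.0208,0, -1,0,0,0.0208,0, -1,0,0,0.0208,0, -1,0,0,0.0208,0, -1,0,0,0.0208,0
```

Request:
jog_arm(
  commands=[-1,-0.003,-0.0005,0.0276,0.1,-1,-0.003,-0.0005,0.0276,0.1,-1,-0.003,-0.0005,0.0276,0.1,-1,-0.003,-0.0005,0.0276,0.1,-1,-0.003,-0.0005,0.0276,0.1,-1,-0.003,-0.0005,0.0276,0,-1,0,0,0.021,0,-1,0,0,0.021,0,-1,0,0,0.021,0,-1,0,0,0.021,0,-1,0,0,0.02,0,-1,0,0,0,0],
  grip_force=15,
)

```text
t: 4.07
tool_pos: [0.5039, 0.0445, 0.0528]
orientation: [-3.141, -0.065, 0.011]
force: [-0.9, 0.4, -0.5]
opening: 0.0928
```

Run:
```python
from h import *
p=robot.read_camera("wrist");s=robot.read_state()
print(s["tool_pos"],yaw(s),s["t"],s["force"])
cv2.imwrite("pics/w2.png",p["img"])
```

```text
[0.50519537 0.04454496 0.05502892] 2.3684542431218705 4.1167 [ 0.08725435 -0.46540316  0.23276558]
```

View pics/w2.png

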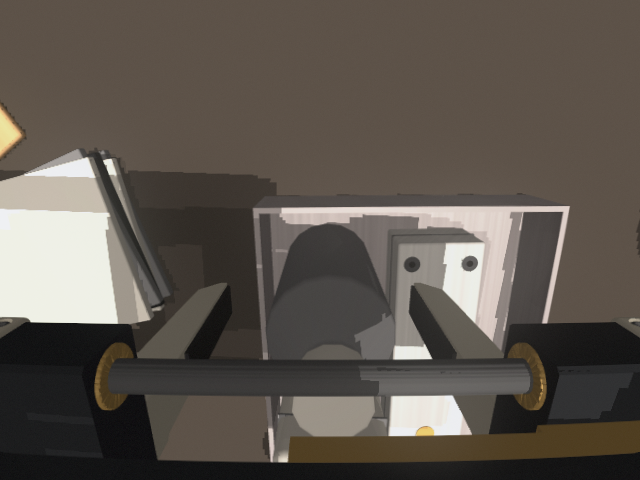

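```bash
cat >> h.py <<'E'
def avg(n=1):
    P=[];Y=[]
    for _ in range(n):
        robot.read_camera("wrist"); s=robot.read_state();P.append(s["tool_pos"]);Y.append(yaw(s))
    return np.mean(P,0),np.mean(Y),np.std(P,0)
E
python3 - <<'E'
from h import *
a=robot.read_state()["tool_pos"];b=robot.read_state()["tool_pos"];print(a,b)
print(avg(5))
E
```

```text
[0.50519537 0.04454496 0.05502892] [0.50519537 0.04454496 0.05502892]
(array([0.50814584, 0.04471615, 0.05830537]), np.float64(2.3895815423228663), array([7.91216253e-04, 8.75639651e-05, 7.77412090e-04]))
```

Run:
```python
from h import *
for _ in range(3):
    robot.read_camera("wrist");s=robot.read_state();print(s["t"],s["tool_pos"].round(4),round(yaw(s),2),s["dq"].round(4))
```

```text
4.4167 [0.5087 0.0449 0.0587] 2.41 [ 0.0015  0.0052  0.0073  0.0003 -0.0026  0.0001]
4.4667 [0.5085 0.0449 0.0585] 2.41 [ 0.0018  0.0048  0.0058  0.0006 -0.004  -0.0004]
4.5167 [0.5082 0.0449 0.0582] 2.41 [-0.001   0.0059  0.0067  0.0006 -0.001  -0.0002]
```

```bash
cat >> h.py <<'E'
import json,os
def led():
    P=np.array([.144,-.582,.219]);psi=-76.09
    for k in json.load(open("led.json")):
        if k[0]=="set": P=np.array(k[1:4]);psi=k[4];continue
        for g,a,b,c,d in np.array(k).reshape(-1,5):
            cc,sn=np.cos(np.radians(psi)),np.sin(np.radians(psi))
            P=P+a*np.array([cc,sn,0])+b*np.array([sn,-cc,0])-np.array([0,0,c]);psi-=d
    return P,psi
def add(k):
    L=json.load(open("led.json")) if os.path.exists("led.json") else []
    L.append(k);json.dump(L,open("led.json","w"))
E
python3 - <<'E'
from h import *
add([-1, -0.026, -0.026, -0.006, -4, -1, -0.024, -0.028, -0.006, -4, -1, -0.022, -0.029, -0.006, -4, -1, -0.02, -0.031, -0.006, -4, -1, -0.017, -0.032, -0.006, -4, -1, -0.015, -0.033, -0.006, -4, -1, -0.013, -0.034, -0.006, -4, -1, -0.01, -0.035, -0.006, -4, -1, -0.008, -0.036, -0.006, -4, -1, -0.006, -0.036, -0.006, -4, -1, -0.003, -0.036, -0.006, -4, -1, 0, -0.037, -0.006, -4, -1, 0.002, -0.037, -0.006, -4, -1, 0.004, -0.036, -0.006, -4, -1, 0.007, -0.036, -0.006, -4, -1, 0.01, -0.035, -0.006, -4, -1, 0.012, -0.035, -0.006, -4, -1, 0.014, -0.034, -0.006, -4, -1, 0.017, -0.033, 0, -3, -1, 0.019, -0.031, 0, -4])
print(led())
add([-1, -0.003, -0.0005, 0.0276, 0.1, -1, -0.003, -0.0005, 0.0276, 0.1, -1, -0.003, -0.0005, 0.0276, 0.1, -1, -0.003, -0.0005, 0.0276, 0.1, -1, -0.003, -0.0005, 0.0276, 0.1, -1, -0.003, -0.0005, 0.0276, 0, -1, 0, 0, 0.021, 0, -1, 0, 0, 0.021, 0, -1, 0, 0, 0.021, 0, -1, 0, 0, 0.021, 0, -1, 0, 0, 0.02, 0, -1, 0, 0, 0, 0])
print(led())
robot.read_camera("wrist");robot.read_camera("wrist");print(robot.read_state()["tool_pos"],robot.read_state()["t"])
E
```

```text
(array([0.52529612, 0.04318867, 0.327     ]), np.float64(2.9099999999999966))
(array([0.50717637, 0.04535006, 0.0574    ]), np.float64(2.409999999999996))
[0.50780888 0.04498478 0.05760192] 4.6167
```

Request:
jog_arm(
  commands=[-1,0.0025,-0.0042,0.001,-0.4,-1,0,0,0,0,-1,0,0,0,0,-1,0,0,0,0,1,0,0,0,0,1,0,0,0,0,1,0,0,0,0,1,0,0,0,0,1,0,0,0,0],
  grip_force=15,
)

```text
t: 5.37
tool_pos: [0.5097, 0.0492, 0.056]
orientation: [3.141, 0.077, -0.0]
force: [-0.2, -0.1, 0.8]
opening: 0.0642
```

```bash
sed -i 's/s=robot.read_state(); P=s\["tool_pos"\].copy(); psi=yaw(s); out=\[\]/s=robot.read_state(); P,psi=led(); print("ledger",P.round(4),round(psi,2)); out=[]/' h.py
python3 - <<'E'
from h import *
add([-1, 0.0025, -0.0042, 0.001, -0.4]);p=robot.read_camera("wrist");s=robot.read_state();print(s["t"],s["tool_pos"],yaw(s),s["opening"],s["force"]);print(led())
cv2.imwrite("pics/w3.png",p["img"])
E
```

```text
5.4167 [0.5097337  0.04923514 0.05603143] 2.8065664452661707 0.060249435121344286 [-0.33106069 -0.05099494  0.50874677]
(array([0.50949755, 0.04965147, 0.0564    ]), np.float64(2.809999999999996))
```

View pics/w3.png

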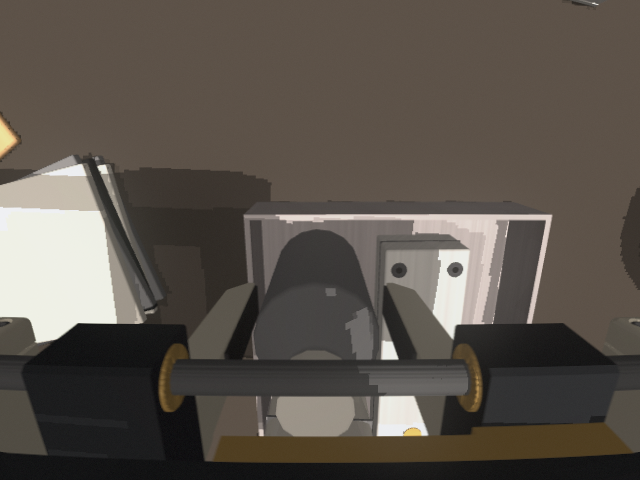

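Request:
jog_arm(
  commands=[1,0,0,0,0,1,0,0,0,0,1,0,0,0,0],
)

```text
t: 5.67
tool_pos: [0.5097, 0.0493, 0.056]
orientation: [-3.141, -0.077, 0.0]
force: [-0.1, -0.7, 0.7]
opening: 0.0538
```

Run:
```python
from h import *
plan([(.5095,.0495,.126,2.8,5),(.6185,.294,.126,-7,None,.038),(.6185,.294,.060,-7,4)],1)
```

```text
ledger [0.5095 0.0497 0.0564] 2.81
17 rows, at t 5.67 from [0.5097 0.0493 0.056 ] 2.81
1,-0,0,-0.0139,0, 1,-0,0,-0.0139,0, 1,-0,0.0001,-0.0139,0, 1,-0,0,-0.014,0, 1,-0,0.0001,-0.0139,0, 1,0.0151,-0.0299,-0,1.2, 1,0.0145,-0.0302,-0,1.2, 1,0.0138,-0.0305,-0,1.2, 1,0.0132,-0.0307,-0,1.2, 1,0.0126,-0.031,-0,1.3, 1,0.0118,-0.0313,-0,1.2, 1,0.0112,-0.0315,-0,1.3, 1,0.0105,-0.0318,-0,1.2, 1,-0,-0,0.0165,0, 1,-0,-0,0.0165,0, 1,-0,-0,0.0165,0, 1,-0,-0,0.0165,0
```

Request:
jog_arm(
  commands=[1,0,0,-0.006,0,1,0,0,-0.014,0,1,0,0,-0.02,0,1,0,0,-0.02,0,1,0.006,-0.012,-0.01,0.6,1,0.0142,-0.0285,0,1.2,1,0.014,-0.0315,0,1.2,1,0.0135,-0.0315,0,1.2,1,0.013,-0.0315,0,1.2,1,0.012,-0.0315,0,1.2,1,0.012,-0.0315,0,1.2,1,0.011,-0.0315,0,1.2,1,0.006,-0.0166,0,1.2,1,0.0002,0,0,0.2,1,0,0,0.02,0,1,0,0,0.02,0,1,0,0,0.015,0,1,0,0,0.006,0,1,0,0,0,0,1,0,0,0,0],
)

```text
t: 7.33
tool_pos: [0.6181, 0.2923, 0.0652]
orientation: [3.134, -0.208, -0.001]
force: [0.4, 0.1, -1.3]
opening: 0.0538
```

Run:
```python
from h import *
add([1, 0, 0, -0.006, 0, 1, 0, 0, -0.014, 0, 1, 0, 0, -0.02, 0, 1, 0, 0, -0.02, 0, 1, 0.006, -0.012, -0.01, 0.6, 1, 0.0142, -0.0285, 0, 1.2, 1, 0.014, -0.0315, 0, 1.2, 1, 0.0135, -0.0315, 0, 1.2, 1, 0.013, -0.0315, 0, 1.2, 1, 0.012, -0.0315, 0, 1.2, 1, 0.012, -0.0315, 0, 1.2, 1, 0.011, -0.0315, 0, 1.2, 1, 0.006, -0.0166, 0, 1.2, 1, 0.0002, 0, 0, 0.2, 1, 0, 0, 0.02, 0, 1, 0, 0, 0.02, 0, 1, 0, 0, 0.015, 0, 1, 0, 0, 0.006, 0, 1, 0, 0, 0, 0, 1, 0, 0, 0, 0])
p=robot.read_camera("wrist");q=robot.read_camera("top");s=robot.read_state();print(s["t"],s["tool_pos"],yaw(s),s["opening"],s["force"]);print(led())
cv2.imwrite("pics/w4.png",p["img"]);cv2.imwrite("pics/t4.png",q["img"])
```

```text
7.4333 [0.61915633 0.29290015 0.06674213] -7.603128916381007 0.053380129719358974 [-0.41954669  0.18159847 -1.13909772]
(array([0.6179183 , 0.29314772, 0.0654    ]), np.float64(-7.590000000000004))
```

View pics/w4.png

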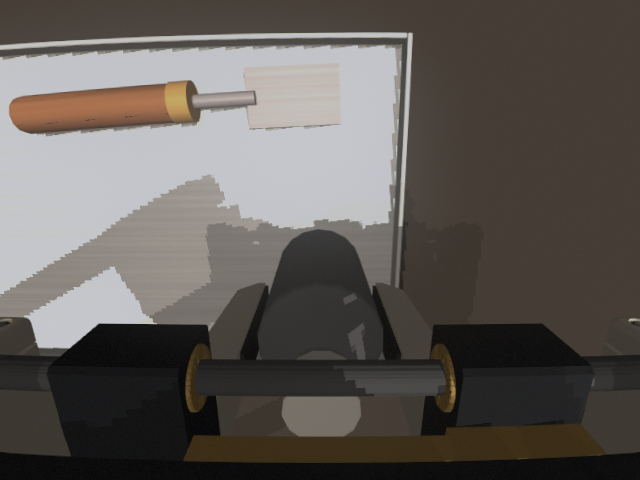

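Request:
jog_arm(
  commands=[1,0,0,0.004,0,1,0,0,0.002,0,1,0,0,0.0015,0,1,0,0,0.001,0,1,0,0,0.001,0,1,0,0,0,0,1,0,0,0,0],
)

```text
t: 8.02
tool_pos: [0.6183, 0.2929, 0.056]
orientation: [-3.134, 0.208, -0.0]
force: [-2.0, -0.6, 3.0]
opening: 0.0533
```

Run:
```python
from h import *
add([1,0,0,.0095,0])
for _ in range(2):
  q=robot.read_camera("top");s=robot.read_state();print(s["t"],s["tool_pos"],s["force"])
```

```text
8.0667 [0.61824046 0.29292482 0.05601123] [-1.53379912  0.24200488  2.73341368]
8.1167 [0.61826393 0.29291956 0.05604189] [-2.03314224  0.80187287  4.38308757]
```

Request:
jog_arm(
  commands=[-0.6,0,0,0,0,-0.6,0,0,0,0,-0.6,0,0,0,0,-0.6,0,0,0,0,-0.6,0,0,0,0,-0.6,0,0,-0.005,0,-0.6,0,0,-0.015,0,-0.7,0,0,-0.03,0,-1,0,0,-0.03,0,-1,0,0,-0.015,0],
)

```text
t: 8.95
tool_pos: [0.6201, 0.2935, 0.1568]
orientation: [-3.132, 0.208, -0.009]
force: [1.3, 0.2, 0.9]
opening: 0.088
```

Run:
```python
from h import *
add([1,0,0,-.095,0])
p=robot.read_camera("wrist");q=robot.read_camera("top");s=robot.read_state();print(s["t"],s["tool_pos"],s["opening"],s["force"])
cv2.imwrite("pics/w5.png",p["img"])
plan([(.5127,-.024,.165,2.8,None,.038),(.5127,-.024,.056,2.8,5)],-1)
```

```text
9.05 [0.62118383 0.29393738 0.15739497] 0.09217148955888667 [ 0.85499804 -0.11785878  0.85855208]
ledger [0.6179 0.2931 0.1509] -7.59
14 rows, at t 9.05 from [0.6212 0.2939 0.1574] -7.59
-1,-0.0069,0.0365,-0.0016,-1.2, -1,-0.0077,0.0363,-0.0016,-1.1, -1,-0.0084,0.0362,-0.0016,-1.2, -1,-0.0092,0.036,-0.0016,-1.1, -1,-0.0098,0.0358,-0.0015,-1.2, -1,-0.0106,0.0356,-0.0016,-1.1, -1,-0.0113,0.0354,-0.0015,-1.2, -1,-0.012,0.0351,-0.0016,-1.1, -1,-0.0126,0.0348,-0.0015,-1.2, -1,-0,0,0.0218,0, -1,-0,0,0.0218,0, -1,-0,0,0.0218,0, -1,-0,0,0.0218,0, -1,-0,0,0.0218,0
```

View pics/w1B.png

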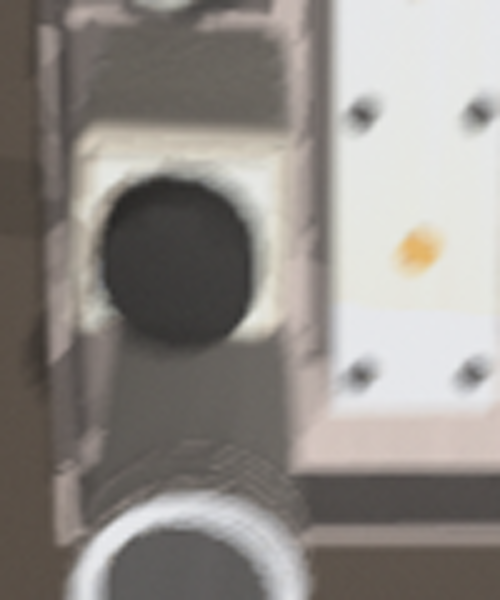

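View pics/w5.png

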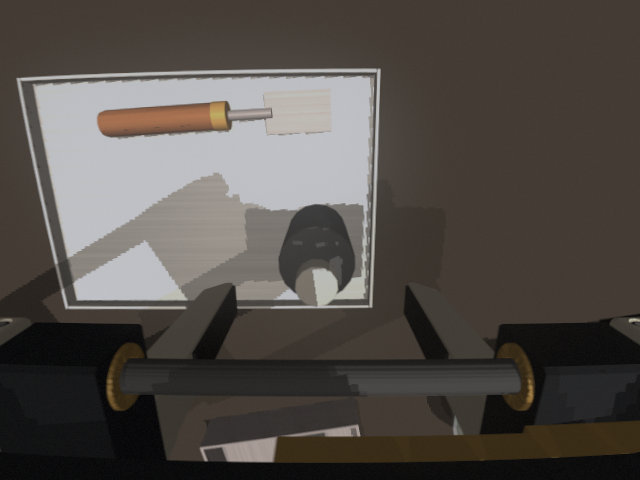

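Run:
```python
from m import *
p,q=pickle.load(open("w1.pkl","rb"))
x,e=fit([(p,np.array([(75,132),(288,126),(283,338),(80,335)])/5+[270,225])],rect(.052,.052,.108),[.51,-.02,0]);print(x[:2],np.degrees(x[2]),e)
x,e=fit([(q,np.array([(327,437),(324,318),(438,316),(438,435)])/5.5+[285,215])],rect(.052,.052,.108),[.51,-.02,0]);print(x[:2],np.degrees(x[2]),e)
```

```text
[ 0.51341826 -0.02465401] 3.190876566026456 0.9779228007532278
[ 0.51026038 -0.02689383] 0.5620299107828305 0.503888037808956
```

Request:
jog_arm(
  commands=[-1,-0.003,0.017,-0.007,-1.1,-1,-0.007,0.036,-0.007,-1.1,-1,-0.008,0.036,0,-1.1,-1,-0.009,0.036,0,-1.1,-1,-0.01,0.036,0,-1.1,-1,-0.0105,0.036,0,-1.1,-1,-0.011,0.036,0,-1.1,-1,-0.012,0.036,0,-1.1,-1,-0.012,0.034,0,-1.1,-1,-0.006,0.019,0.01,-0.2,-1,0,0,0.03,0,-1,0,0,0.03,0,-1,0,0,0.025,0,-1,0,0,0.01,0,-1,0,0,0,0,-1,0,0,0,0],
)

```text
t: 10.38
tool_pos: [0.5148, -0.0251, 0.0596]
orientation: [-3.141, -0.069, 0.002]
force: [-0.4, -0.5, 0.4]
opening: 0.0932
```

Run:
```python
from h import *
add([-1, -0.003, 0.017, -0.007, -1.1, -1, -0.007, 0.036, -0.007, -1.1, -1, -0.008, 0.036, 0, -1.1, -1, -0.009, 0.036, 0, -1.1, -1, -0.01, 0.036, 0, -1.1, -1, -0.0105, 0.036, 0, -1.1, -1, -0.011, 0.036, 0, -1.1, -1, -0.012, 0.036, 0, -1.1, -1, -0.012, 0.034, 0, -1.1, -1, -0.006, 0.019, 0.01, -0.2, -1, 0, 0, 0.03, 0, -1, 0, 0, 0.03, 0, -1, 0, 0, 0.025, 0, -1, 0, 0, 0.01, 0, -1, 0, 0, 0, 0, -1, 0, 0, 0, 0])
p=robot.read_camera("wrist");s=robot.read_state();print(s["t"],s["tool_pos"],s["opening"],s["force"])
cv2.imwrite("pics/w6.png",p["img"])
plan([(.5122,-.0242,.056,2.5,1)],-1)
```

```text
10.4333 [ 0.51589547 -0.02526503  0.06084546] 0.09283698217668591 [0.80404357 1.96567481 0.3573664 ]
ledger [ 0.5148 -0.0249  0.0599] 2.51
1 rows, at t 10.43 from [ 0.5159 -0.0253  0.0608] 2.53
-1,-0.0026,-0.0008,0.0039,0
```

View pics/w6.png

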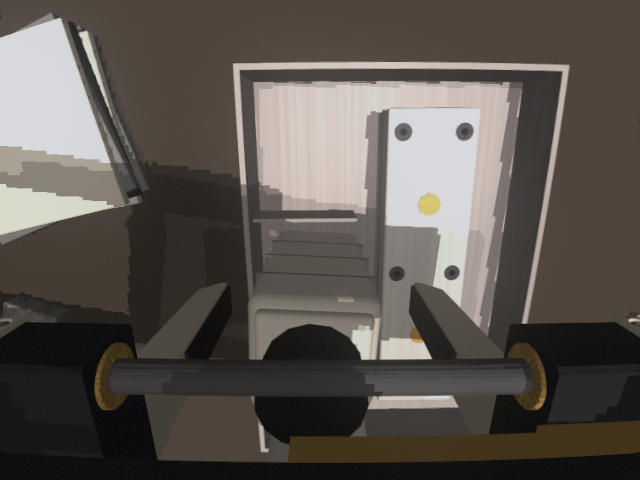

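Run:
```python
from h import *
i=cv2.imread("pics/w6.png")[260:350,235:400]
cv2.imwrite("pics/w6z.png",cv2.resize(i,None,fx=4.8,fy=4.8,interpolation=cv2.INTER_CUBIC))
```

View pics/w6z.png

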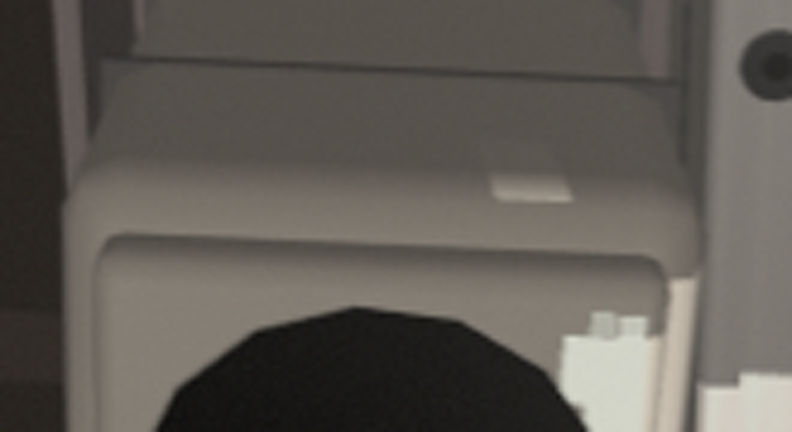

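Request:
jog_arm(
  commands=[-1,-0.0023,-0.0005,0.004,1.2,-0.8,0,0,0,1,0,0,0,0,0,1,0,0,0,0,1,0,0,0,0,1,0,0,0,0,1,0,0,0,0,1,0,0,0,0,1,0,0,0,0,1,0,0,0,0],
)

```text
t: 11.27
tool_pos: [0.5127, -0.0249, 0.0556]
orientation: [-3.142, -0.009, 0.0]
force: [-2.1, 0.6, 1.9]
opening: 0.0519
```

Run:
```python
from h import *
add([-1, -0.0023, -0.0005, 0.004, 1.2, -0.8, 0, 0, 0, 1])
p=robot.read_camera("wrist");s=robot.read_state();print(s["t"],s["tool_pos"],yaw(s),s["opening"],s["force"],s["wrist_torque"])
cv2.imwrite("pics/w7.png",p["img"])
plan([(.5125,-.0242,.126,0.3,4),(.5193,.306,.126,-7,None,.038),(.5193,.306,.066,-7,3)],1)
```

```text
11.3167 [ 0.51265514 -0.0248468   0.05556127] 0.31308608542430133 0.05187639916629018 [-1.83080822 -0.52299238  1.21432068] [ 0.00382928  0.09299615 -0.00468909]
ledger [ 0.5125 -0.0245  0.0559] 0.31
16 rows, at t 11.32 from [ 0.5127 -0.0248  0.0556] 0.31
1,0,-0.0001,-0.0175,0, 1,0,-0.0001,-0.0175,0, 1,0,-0,-0.0176,0, 1,0,-0.0001,-0.0175,0, 1,0.001,-0.0367,-0,0.8, 1,0.0004,-0.0367,-0,0.8, 1,-0.0001,-0.0367,-0,0.8, 1,-0.0006,-0.0367,-0,0.8, 1,-0.0011,-0.0367,-0,0.8, 1,-0.0016,-0.0366,-0,0.8, 1,-0.0021,-0.0366,-0,0.8, 1,-0.0026,-0.0366,-0,0.9, 1,-0.0032,-0.0366,-0,0.8, 1,0,0,0.02,0, 1,0,0,0.02,0, 1,0,0,0.02,0
```

View pics/w7.png

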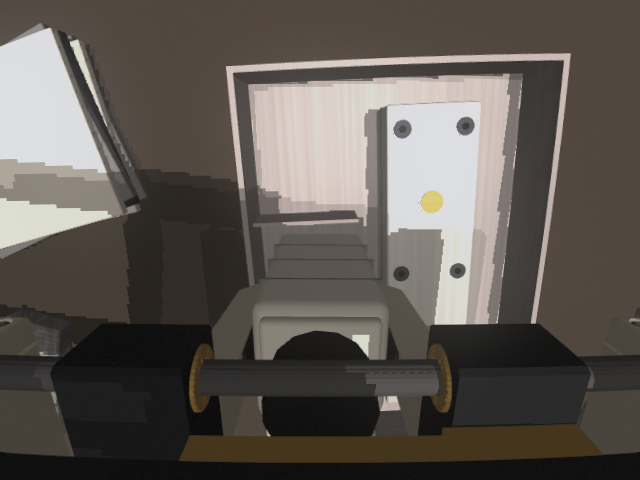

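Request:
jog_arm(
  commands=[1,0,0,-0.006,0,1,0,0,-0.014,0,1,0,0,-0.02,0,1,0,0,-0.02,0,1,0,-0.018,-0.01,0.8,1,0.001,-0.036,0,0.8,1,0,-0.036,0,0.8,1,0,-0.036,0,0.8,1,0,-0.036,0,0.8,1,-0.001,-0.036,0,0.8,1,-0.001,-0.036,0,0.8,1,-0.002,-0.036,0,0.8,1,-0.002,-0.036,0,0.8,1,-0.001,-0.018,0,0.1,1,0,0,0.02,0,1,0,0,0.02,0,1,0,0,0.015,0,1,0,0,0.006,0,1,0,0,0,0,1,0,0,0,0],
)

```text
t: 12.98
tool_pos: [0.5252, 0.2989, 0.0646]
orientation: [3.135, -0.192, -0.001]
force: [0.1, 0.5, -3.0]
opening: 0.0518
```

Run:
```python
from h import *
add([1, 0, 0, -0.006, 0, 1, 0, 0, -0.014, 0, 1, 0, 0, -0.02, 0, 1, 0, 0, -0.02, 0, 1, 0, -0.018, -0.01, 0.8, 1, 0.001, -0.036, 0, 0.8, 1, 0, -0.036, 0, 0.8, 1, 0, -0.036, 0, 0.8, 1, 0, -0.036, 0, 0.8, 1, -0.001, -0.036, 0, 0.8, 1, -0.001, -0.036, 0, 0.8, 1, -0.002, -0.036, 0, 0.8, 1, -0.002, -0.036, 0, 0.8, 1, -0.001, -0.018, 0, 0.1, 1, 0, 0, 0.02, 0, 1, 0, 0, 0.02, 0, 1, 0, 0, 0.015, 0, 1, 0, 0, 0.006, 0])
p=robot.read_camera("wrist");s=robot.read_state();print(s["t"],s["tool_pos"],yaw(s),s["opening"],s["force"]);print(led())
cv2.imwrite("pics/w8.png",p["img"])
```

```text
13.0333 [0.52596491 0.29916253 0.06559506] -7.0012093641781705 0.052136227288995994 [-0.46348668 -0.33557186 -2.87476483]
(array([0.52510153, 0.29941634, 0.0649    ]), np.float64(-6.990000000000003))
```

View pics/w8.png

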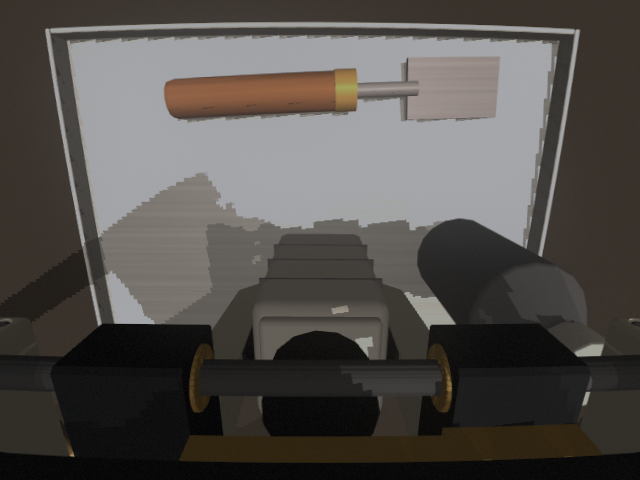

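Request:
jog_arm(
  commands=[1,0,0,0.004,0,1,0,0,0.002,0,1,0,0,0.0015,0,1,0,0,0.001,0,1,0,0,0.001,0,1,0,0,0,0,1,0,0,0,0],
)

```text
t: 13.62
tool_pos: [0.5255, 0.2991, 0.0555]
orientation: [-3.136, 0.191, -0.0]
force: [-2.4, -1.6, 1.7]
opening: 0.052
```

Request:
jog_arm(
  commands=[-0.6,0,0,0,0,-0.6,0,0,0,0,-0.6,0,0,0,0,-0.6,0,0,0,0,-0.6,0,0,0,0,-0.6,0,0,-0.005,0,-0.6,0,0,-0.015,0,-0.6,0,0,-0.03,0,-0.6,0,0,-0.035,0,-0.6,0,0,-0.015,0],
)

```text
t: 14.45
tool_pos: [0.5271, 0.2999, 0.1604]
orientation: [-3.133, 0.191, -0.008]
force: [-0.0, -0.2, 1.0]
opening: 0.0745
```

Run:
```python
from h import *
add([1,0,0,.0095,0,1,0,0,-.1,0])
p=robot.read_camera("wrist");s=robot.read_state();print(s["t"],s["tool_pos"],yaw(s),s["opening"],s["force"])
cv2.imwrite("pics/w9.png",p["img"])
plan([(.5178,-.1018,.165,2.8,None,.038),(.5178,-.1018,.062,2.8,5)],-1)
```

```text
14.5 [0.52847461 0.30052435 0.16287876] -6.987650249825259 0.0745084890380769 [0.93919559 0.21658404 2.16356932]
ledger [0.5251 0.2994 0.1554] -6.99
16 rows, at t 14.5 from [0.5285 0.3005 0.1629] -6.99
-1,0.0038,0.0363,-0.0009,-0.9, -1,0.0032,0.0363,-0.0009,-0.9, -1,0.0026,0.0364,-0.0009,-0.9, -1,0.0021,0.0364,-0.0009,-0.9, -1,0.0015,0.0365,-0.0009,-0.9, -1,0.0009,0.0365,-0.0008,-0.9, -1,0.0004,0.0365,-0.0009,-0.9, -1,-0.0002,0.0365,-0.0008,-0.9, -1,-0.0008,0.0364,-0.0009,-0.9, -1,-0.0014,0.0364,-0.0008,-0.8, -1,-0.0019,0.0365,-0.0009,-0.9, -1,-0,-0,0.0206,0, -1,-0,-0,0.0206,0, -1,-0,-0,0.0206,0, -1,-0,-0,0.0206,0, -1,-0,-0,0.0206,0
```

View pics/w9.png

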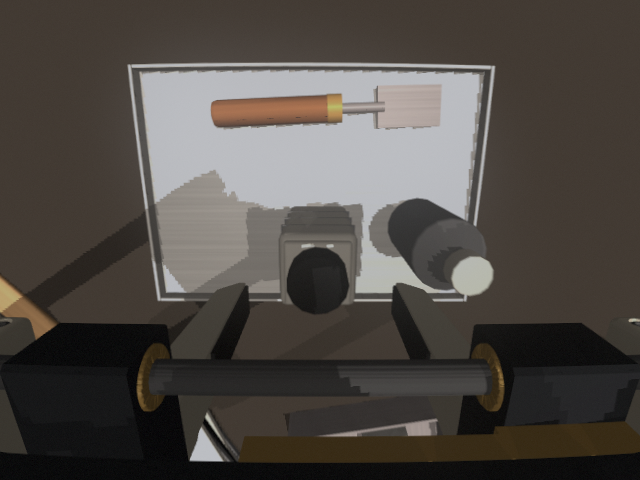

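Request:
jog_arm(
  commands=[-1,0.002,0.018,-0.006,-0.9,-1,0.004,0.036,-0.004,-0.9,-1,0.003,0.037,0,-0.9,-1,0.002,0.037,0,-0.9,-1,0.002,0.037,0,-0.9,-1,0.001,0.037,0,-0.9,-1,0,0.037,0,-0.9,-1,0,0.037,0,-0.9,-1,-0.001,0.037,0,-0.9,-1,-0.001,0.037,0,-0.9,-1,-0.0015,0.034,0,-0.8,-1,0,0.0165,0.01,0,-1,0,0,0.03,0,-1,0,0,0.03,0,-1,0,0,0.025,0,-1,0,0,0.008,0,-1,0,0,0,0,-1,0,0,0,0],
)

```text
t: 16.0
tool_pos: [0.5215, -0.102, 0.0627]
orientation: [3.141, 0.077, -0.0]
force: [0.4, 0.4, 0.5]
opening: 0.0931
```

Run:
```python
from h import *
add([-1, 0.002, 0.018, -0.006, -0.9, -1, 0.004, 0.036, -0.004, -0.9, -1, 0.003, 0.037, 0, -0.9, -1, 0.002, 0.037, 0, -0.9, -1, 0.002, 0.037, 0, -0.9, -1, 0.001, 0.037, 0, -0.9, -1, 0, 0.037, 0, -0.9, -1, 0, 0.037, 0, -0.9, -1, -0.001, 0.037, 0, -0.9, -1, -0.001, 0.037, 0, -0.9, -1, -0.0015, 0.034, 0, -0.8, -1, 0, 0.0165, 0.01, 0, -1, 0, 0, 0.03, 0, -1, 0, 0, 0.03, 0, -1, 0, 0, 0.025, 0, -1, 0, 0, 0.008, 0])
p=robot.read_camera("wrist");s=robot.read_state();print(s["t"],s["tool_pos"],yaw(s),s["opening"],s["force"])
cv2.imwrite("pics/w10.png",p["img"])
plan([(.5178,-.1018,.062,2.8,1)],-1)
```

```text
16.05 [ 0.5224204 -0.102216   0.0637771] 2.827024558271371 0.09283189155678229 [ 0.18756299 -0.17851713  0.00141003]
ledger [ 0.521  -0.1017  0.0624] 2.81
1 rows, at t 16.05 from [ 0.5224 -0.1022  0.0638] 2.83
-1,-0.0032,-0,0.0004,0
```

View pics/w10.png

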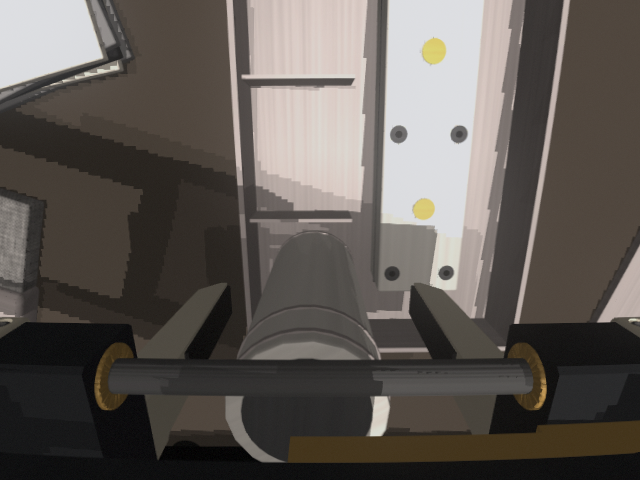

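Run:
```python
from h import *
p=robot.read_camera("wrist")
print(unproj(p,(307.5,402),.138),unproj(p,(307.5,462),.138)+[0,.027,0],robot.read_state()["tool_pos"])
```

```text
[ 0.51726083 -0.10291227  0.138     ] [ 0.51820239 -0.10166122  0.138     ] [ 0.52283771 -0.10234399  0.06424755]
```

Request:
jog_arm(
  commands=[-1,-0.003,0,0.002,0,-0.8,0,0,0,0,0,0,0,0,0,1,0,0,0,0,1,0,0,0,0,1,0,0,0,0,1,0,0,0,0,1,0,0,0,0,1,0,0,0,0,1,0,0,0,0],
)

```text
t: 16.93
tool_pos: [0.5181, -0.1022, 0.06]
orientation: [-3.141, -0.077, 0.001]
force: [-2.2, 0.5, 3.2]
opening: 0.0544
```

Run:
```python
from h import *
add([-1, -0.003, 0, 0.002, 0])
s=robot.read_state();print(s["t"],s["tool_pos"],yaw(s),s["opening"],s["force"],s["wrist_torque"])
plan([(.518,-.1017,.130,2.8,4),(.43,.315,.13,-7,None,.038),(.43,.315,.070,-7,3)],1)
```

```text
16.9333 [ 0.51805446 -0.10221561  0.06004995] 2.8095252759470246 0.054423151292059165 [-2.18108598  0.45980139  3.22355373] [-0.03027241  0.31513383  0.00546507]
ledger [ 0.518  -0.1018  0.0604] 2.81
19 rows, at t 16.93 from [ 0.5181 -0.1022  0.06  ] 2.81
1,-0,-0,-0.0174,0, 1,-0,-0,-0.0174,0, 1,-0,-0.0001,-0.0174,0, 1,-0,-0,-0.0174,0, 1,-0.0056,-0.035,-0,0.8, 1,-0.0061,-0.035,-0,0.8, 1,-0.0066,-0.0349,-0,0.8, 1,-0.0071,-0.0348,-0,0.8, 1,-0.0076,-0.0347,-0,0.8, 1,-0.0081,-0.0346,-0,0.8, 1,-0.0085,-0.0344,-0,0.8, 1,-0.009,-0.0343,-0,0.8, 1,-0.0095,-0.0342,-0,0.9, 1,-0.01,-0.034,-0,0.8, 1,-0.0105,-0.0339,-0,0.9, 1,-0.011,-0.0337,-0,0.8, 1,-0,-0,0.02,0, 1,-0,-0,0.02,0, 1,-0,-0,0.02,0
```

Request:
jog_arm(
  commands=[1,0,0,-0.006,0,1,0,0,-0.014,0,1,0,0,-0.02,0,1,0,0,-0.02,0,1,-0.003,-0.017,-0.01,0.8,1,-0.007,-0.035,0,0.8,1,-0.008,-0.035,0,0.8,1,-0.008,-0.035,0,0.8,1,-0.009,-0.035,0,0.8,1,-0.009,-0.035,0,0.8,1,-0.009,-0.035,0,0.8,1,-0.01,-0.035,0,0.8,1,-0.01,-0.035,0,0.8,1,-0.01,-0.035,0,0.8,1,-0.01,-0.034,0,0.8,1,-0.008,-0.032,0,0.8,1,-0.002,-0.013,0,0.2,1,0,0,0.01,0,1,0,0,0.02,0,1,0,0,0.02,0],
)

```text
t: 18.6
tool_pos: [0.4295, 0.312, 0.0797]
orientation: [-3.135, 0.19, -0.002]
force: [0.0, 0.2, -3.2]
opening: 0.0538
```

Request:
jog_arm(
  commands=[1,0,0,0.01,0,1,0,0,0,0,1,0,0,0,0,1,0,0,0,0],
)

```text
t: 18.93
tool_pos: [0.4298, 0.3118, 0.071]
orientation: [-3.135, 0.192, -0.002]
force: [0.3, -0.3, -2.2]
opening: 0.0538
```

Run:
```python
from h import *
add([1, 0, 0, -0.006, 0, 1, 0, 0, -0.014, 0, 1, 0, 0, -0.02, 0, 1, 0, 0, -0.02, 0, 1, -0.003, -0.017, -0.01, 0.8, 1, -0.007, -0.035, 0, 0.8, 1, -0.008, -0.035, 0, 0.8, 1, -0.008, -0.035, 0, 0.8, 1, -0.009, -0.035, 0, 0.8, 1, -0.009, -0.035, 0, 0.8, 1, -0.009, -0.035, 0, 0.8, 1, -0.01, -0.035, 0, 0.8, 1, -0.01, -0.035, 0, 0.8, 1, -0.01, -0.035, 0, 0.8, 1, -0.01, -0.034, 0, 0.8, 1, -0.008, -0.032, 0, 0.8, 1, -0.002, -0.013, 0, 0.2, 1, 0, 0, 0.01, 0, 1, 0, 0, 0.02, 0, 1, 0, 0, 0.02, 0, 1,0,0,.01,0])
p=robot.read_camera("wrist");s=robot.read_state();print(s["t"],s["tool_pos"],yaw(s),s["opening"],s["force"]);print(led())
cv2.imwrite("pics/w11.png",p["img"])
```

```text
18.9833 [0.43012527 0.31210235 0.07144779] -7.0179518271612285 0.05363330613065048 [ 0.5403279   0.33005367 -3.20853702]
(array([0.42884133, 0.31229793, 0.0704    ]), np.float64(-6.990000000000002))
```

View pics/w11.png

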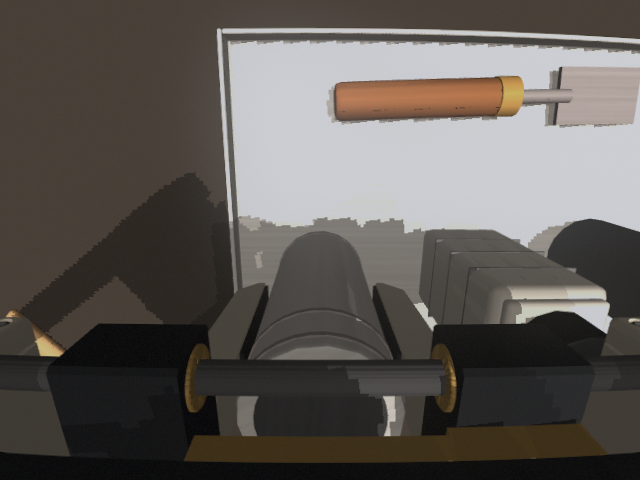

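Canister held upright, clear of the jar and the rim. Lowering about 10 mm.

Request:
jog_arm(
  commands=[1,0,0,0.004,0,1,0,0,0.003,0,1,0,0,0.0015,0,1,0,0,0.001,0,1,0,0,0.001,0,1,0,0,0,0,1,0,0,0,0],
)

```text
t: 19.57
tool_pos: [0.4291, 0.312, 0.06]
orientation: [-3.136, 0.191, 0.0]
force: [-2.7, -1.4, 4.3]
opening: 0.0537
```

Request:
jog_arm(
  commands=[-0.6,0,0,0,0,-0.6,0,0,0,0,-0.6,0,0,0,0,-0.6,0,0,0,0,-0.6,0,0,0,0,-0.6,0,0,-0.005,0,-0.6,0,0,-0.015,0,-0.6,0,0,-0.03,0,-0.6,0,0,-0.035,0,-0.6,0,0,-0.025,0],
)

```text
t: 20.4
tool_pos: [0.4296, 0.3122, 0.1726]
orientation: [-3.135, 0.191, -0.003]
force: [1.6, -0.3, 1.1]
opening: 0.0741
```

Run:
```python
from h import *
add([1,0,0,.0105,0,1,0,0,-.11,0])
s=robot.read_state();print(s["t"],s["tool_pos"],yaw(s),s["opening"],s["force"])
plan([(.575,.09,.2,3.65,None,.038)],-.6)
```

```text
20.4 [0.42955488 0.31217669 0.17257763] -6.987906503669307 0.0740692552114316 [ 1.56861178 -0.30040657  1.11115752]
ledger [0.4288 0.3123 0.1699] -6.99
8 rows, at t 20.4 from [0.4296 0.3122 0.1726] -6.99
-0.6,0.0215,0.0254,-0.0038,-1.3, -0.6,0.0209,0.0258,-0.0038,-1.3, -0.6,0.0204,0.0263,-0.0037,-1.3, -0.6,0.0197,0.0268,-0.0038,-1.3, -0.6,0.0191,0.0272,-0.0037,-1.4, -0.6,0.0185,0.0277,-0.0038,-1.3, -0.6,0.0178,0.028,-0.0037,-1.4, -0.6,0.0172,0.0285,-0.0038,-1.3
```

Request:
jog_arm(
  commands=[-0.6,0.011,0.013,-0.004,-1.3,-0.6,0.021,0.026,-0.004,-1.3,-0.6,0.02,0.026,-0.004,-1.3,-0.6,0.02,0.027,-0.004,-1.3,-0.6,0.019,0.027,-0.004,-1.3,-0.6,0.019,0.028,-0.004,-1.3,-0.6,0.018,0.028,-0.004,-1.3,-0.6,0.017,0.028,0,-1.3,-0.6,0.01,0.013,0,-0.2,-0.6,0,0,0,0,-0.6,0,0,0,0,-0.6,0,0,0,0,-0.6,0,0,0,0],
)

```text
t: 21.48
tool_pos: [0.5767, 0.0921, 0.1976]
orientation: [-3.14, -0.101, 0.0]
force: [-0.1, 0.8, -0.0]
opening: 0.0746
```

Run:
```python
from h import *
import pickle
add([-0.6, 0.011, 0.013, -0.004, -1.3, -0.6, 0.021, 0.026, -0.004, -1.3, -0.6, 0.02, 0.026, -0.004, -1.3, -0.6, 0.02, 0.027, -0.004, -1.3, -0.6, 0.019, 0.027, -0.004, -1.3, -0.6, 0.019, 0.028, -0.004, -1.3, -0.6, 0.018, 0.028, -0.004, -1.3, -0.6, 0.017, 0.028, 0, -1.3, -0.6, 0.01, 0.013, 0, -0.2])
p=robot.read_camera("wrist");s=robot.read_state();print(s["t"],s["tool_pos"],yaw(s),led())
q=robot.read_camera("top")
cv2.imwrite("pics/w12.png",p["img"]);cv2.imwrite("pics/t12.png",q["img"]);pickle.dump((p,q),open("w12.pkl","wb"))
```

```text
21.5333 [0.57673639 0.0921228  0.19763499] 3.6893532922796286 (array([0.57703906, 0.09138668, 0.1979    ]), np.float64(3.6099999999999977))
```

View pics/w12.png

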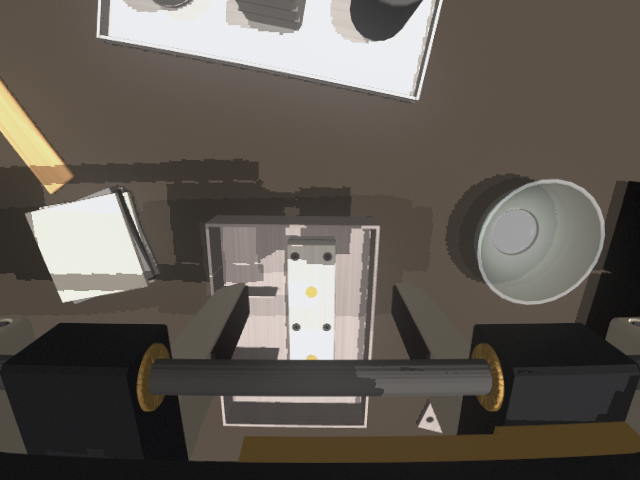

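Run:
```python
from h import *
i=cv2.imread("pics/w12.png")[210:360,200:385]
cv2.imwrite("pics/w12z.png",cv2.resize(i,None,fx=4,fy=4,interpolation=cv2.INTER_CUBIC))
```

```text
(no output)
```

View pics/w12z.png

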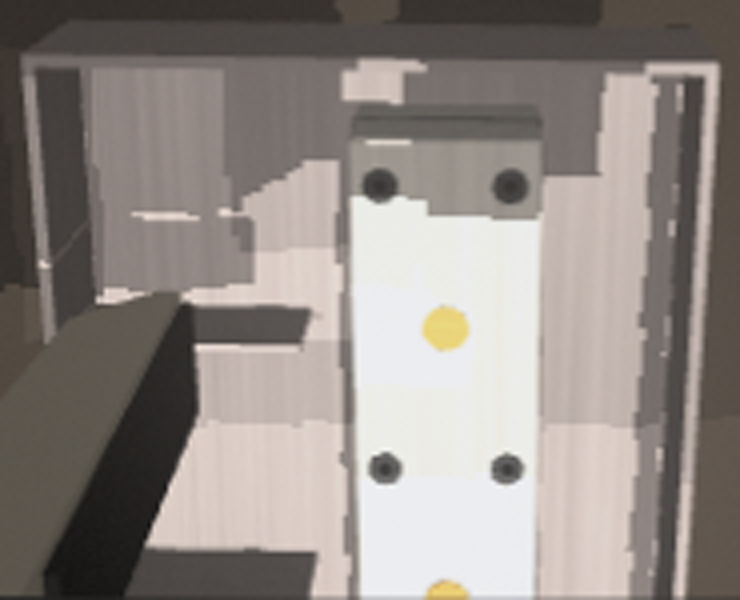

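Run:
```python
from m import *
p,q=pickle.load(open("w12.pkl","rb"))
Z=lambda u:unproj(p,np.array(u)/4+[200,210],.037)[:2]
a,b,c,d=[Z(u) for u in [(350,141),(541,139),(357,590),(534,590)]]
m,n=Z((385,468)),Z((507,468))
print(a,b,np.linalg.norm(a-b),"mid screws",(m+n)/2,np.degrees(np.arctan2(*(n-m)[::-1])))
v=(a+b)/2-(c+d)/2;print("yaw long",np.degrees(np.arctan2(-v[0],v[1])),"width far",np.linalg.norm(c-d))
v/=np.linalg.norm(v);print("centre from end",(a+b)/2-.09*v)
print("tray rim", [unproj(p,np.array(u)/4+[200,210],.04)[:2].round(4) for u in [(22,57),(720,66)]])
```

```text
[0.54518668 0.07197007] [0.59168768 0.0754213 ] 0.04662888945909441 mid screws [ 0.57360475 -0.01618463] 3.652451746200524
yaw long 3.1981994122000477 width far 0.048000476277586315
centre from end [ 0.57345829 -0.01616414]
tray rim [array([0.4663, 0.0889]), array([0.6327, 0.0971])]
```

Run:
```python
from h import *
plan([(.5735,-.0158,.13,3.4,4),(.5735,-.0158,.025,3.4,4)],-.4)
```

```text
ledger [0.577  0.0914 0.1979] 3.61
8 rows, at t 21.58 from [0.5768 0.0921 0.1977] 3.7
-0.4,-0.0026,0.0267,0.017,0.1, -0.4,-0.0025,0.0267,0.017,0, -0.4,-0.0025,0.0267,0.017,0.1, -0.4,-0.0025,0.0267,0.0169,0, -0.4,0,-0,0.0263,0, -0.4,0,-0,0.0262,0, -0.4,0,-0,0.0263,0, -0.4,0,-0,0.0262,0
```

Request:
jog_arm(
  commands=[-0.4,-0.0025,0.015,0.005,0.2,-0.4,-0.0025,0.03,0.012,0,-0.4,-0.0025,0.03,0.02,0,-0.4,-0.0015,0.022,0.025,0,-0.4,-0.001,0.0098,0.03,0,-0.4,0,0,0.03,0,-0.4,0,0,0.025,0,-0.4,0,0,0.018,0,-0.4,0,0,0.006,0,-0.4,0,0,0,0,-0.4,0,0,0,0,-0.4,0,0,0,0],
)

```text
t: 22.58
tool_pos: [0.5752, -0.016, 0.0285]
orientation: [3.14, 0.094, 0.004]
force: [1.1, -0.6, 0.8]
opening: 0.0652
```

Run:
```python
from h import *
add([-0.4, -0.0025, 0.015, 0.005, 0.2, -0.4, -0.0025, 0.03, 0.012, 0, -0.4, -0.0025, 0.03, 0.02, 0, -0.4, -0.0015, 0.022, 0.025, 0, -0.4, -0.001, 0.0098, 0.03, 0, -0.4, 0, 0, 0.03, 0, -0.4, 0, 0, 0.025, 0, -0.4, 0, 0, 0.018, 0, -0.4, 0, 0, 0.006, 0])
p=robot.read_camera("wrist");s=robot.read_state();print(s["t"],s["tool_pos"],yaw(s),s["opening"],s["force"],led())
cv2.imwrite("pics/w13.png",p["img"])
```

```text
22.6333 [ 0.57531662 -0.01608766  0.02864715] 3.4385054610644277 0.06519556171658346 [1.11414219 0.30433935 0.2207288 ] (array([ 0.57346209, -0.01582454,  0.0269    ]), np.float64(3.4099999999999975))
```

View pics/w13.png

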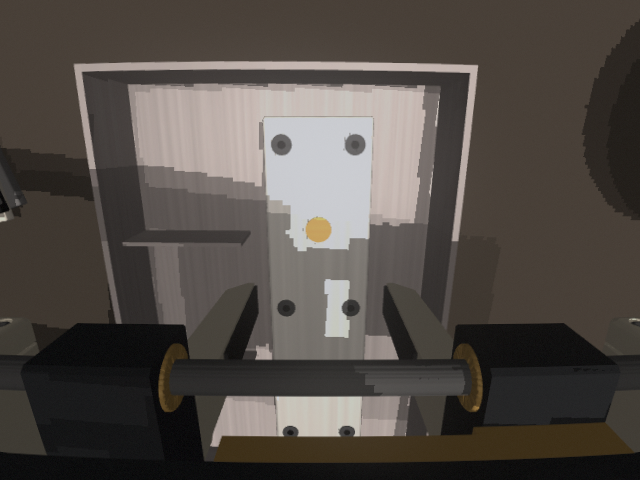

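Run:
```python
from h import *
p=robot.read_camera("wrist");s=robot.read_state();cv2.imwrite("pics/w14.png",p["img"])
a,b=[unproj(p,u,.037)[:2] for u in [(264,117),(373,116.5)]];m,n=[unproj(p,u,.037)[:2] for u in [(286,308),(351,308)]]
print(a,b,np.linalg.norm(a-b),(a+b)/2+.09*np.array([np.sin(.06),-np.cos(.06)]),(m+n)/2,np.degrees(np.arctan2(*(n-m)[::-1])),np.degrees(np.arctan2(*(b-a)[::-1])),s["tool_pos"],yaw(s))
```

```text
[0.54498764 0.07246347] [0.59173821 0.07543747] 0.04684506935159586 [ 0.57375968 -0.01588758] [ 0.57359356 -0.01638906] 3.285187917288769 3.6399239811706603 [ 0.57523162 -0.0161678   0.02853392] 3.4308944361071765
```

Request:
jog_arm(
  commands=[-0.4,0.0003,0,0.006,0,-0.4,0,0,0.006,0,-0.4,0,0,0.004,0,-0.4,0,0,0,0,0.5,0,0,0,0,1,0,0,0,0,1,0,0,0,0,1,0,0,0,0,1,0,0,0,0],
  grip_force=35,
)

```text
t: 23.43
tool_pos: [0.5742, -0.0162, 0.0107]
orientation: [3.14, 0.093, 0.001]
force: [0.7, -0.4, -0.8]
opening: 0.0474
```

Run:
```python
from h import *
add([-1,.0003,0,.016,0])
s=robot.read_state();print(s["t"],s["tool_pos"],yaw(s),s["opening"],s["force"],led())
```

```text
23.4333 [ 0.57420665 -0.01623329  0.01073094] 3.4090241857069183 0.047435759553541 [ 0.69058169 -0.3843281  -0.7882283 ] (array([ 0.57376156, -0.0158067 ,  0.0109    ]), np.float64(3.4099999999999975))
```

Run:
```python
from h import *
plan([(.5738,-.0158,.14,3.4,5),(.5207,-.3475,.14,3.8,None,.037),(.5207,-.3475,.108,3.8,2)],1)
```

```text
ledger [ 0.5738 -0.0158  0.0109] 3.41
17 rows, at t 23.43 from [ 0.5742 -0.0162  0.0107] 3.41
1,0,-0,-0.0258,0, 1,0,-0,-0.0258,0, 1,0,-0,-0.0258,0, 1,0,-0,-0.0258,0, 1,0,-0,-0.0259,0, 1,-0.0073,0.0328,0,-0, 1,-0.0073,0.0328,0,-0, 1,-0.0073,0.0328,0,-0, 1,-0.0073,0.0328,0,-0.1, 1,-0.0073,0.0328,0,-0, 1,-0.0073,0.0328,0,-0.1, 1,-0.0074,0.0328,0,-0, 1,-0.0074,0.0327,0,-0.1, 1,-0.0074,0.0327,0,-0, 1,-0.0074,0.0328,0,-0.1, 1,0,-0,0.016,0, 1,0,-0,0.016,0
```

Request:
jog_arm(
  commands=[1,0,0,-0.006,0,1,0,0,-0.015,0,1,0,0,-0.025,0,1,0,0,-0.03,0,1,0,0,-0.03,0,1,-0.004,0.016,-0.024,0,1,-0.0075,0.033,0,0,1,-0.0075,0.033,0,0,1,-0.0075,0.033,0,0,1,-0.0075,0.033,0,-0.1,1,-0.0075,0.033,0,-0.1,1,-0.0075,0.033,0,-0.1,1,-0.0075,0.033,0,-0.1,1,-0.0075,0.033,0,0,1,-0.0065,0.031,0,0,1,-0.003,0.0168,0,0,1,0,0,0.01,0,1,0,0,0.015,0,1,0,0,0.008,0,1,0,0,0,0],
)

```text
t: 25.1
tool_pos: [0.5193, -0.3456, 0.1039]
orientation: [-3.136, -0.105, 0.007]
force: [-0.3, 1.0, -5.2]
opening: 0.0478
```

Request:
jog_arm(
  commands=[1,0,0,0,0,1,0,0,0,0,1,0,0,0,0],
)

```text
t: 25.35
tool_pos: [0.5218, -0.3478, 0.1086]
orientation: [3.139, 0.106, 0.002]
force: [0.8, 0.3, -5.6]
opening: 0.0479
```

Run:
```python
from h import *
import pickle
add([1, 0, 0, -0.006, 0, 1, 0, 0, -0.015, 0, 1, 0, 0, -0.025, 0, 1, 0, 0, -0.03, 0, 1, 0, 0, -0.03, 0, 1, -0.004, 0.016, -0.024, 0, 1, -0.0075, 0.033, 0, 0, 1, -0.0075, 0.033, 0, 0, 1, -0.0075, 0.033, 0, 0, 1, -0.0075, 0.033, 0, -0.1, 1, -0.0075, 0.033, 0, -0.1, 1, -0.0075, 0.033, 0, -0.1, 1, -0.0075, 0.033, 0, -0.1, 1, -0.0075, 0.033, 0, 0, 1, -0.0065, 0.031, 0, 0, 1, -0.003, 0.0168, 0, 0, 1, 0, 0, 0.01, 0, 1, 0, 0, 0.015, 0, 1, 0, 0, 0.008, 0, 1, 0, 0, 0, 0])
p=robot.read_camera("wrist");q=robot.read_camera("top");s=robot.read_state();print(s["t"],s["tool_pos"],yaw(s),s["opening"],s["force"],s["wrist_torque"],led())
cv2.imwrite("pics/w15.png",p["img"]);cv2.imwrite("pics/t15.png",q["img"]);pickle.dump((p,q),open("w15.pkl","wb"))
```

```text
25.45 [ 0.52174348 -0.34801266  0.10862754] 3.8400981543559136 0.047386223422617675 [-2.80050396e-03  2.83137975e-01 -5.27682188e+00] [-0.04252692 -0.11878725  0.02324025] (array([ 0.52080963, -0.3475382 ,  0.1079    ]), np.float64(3.809999999999998))
```

View pics/w15.png

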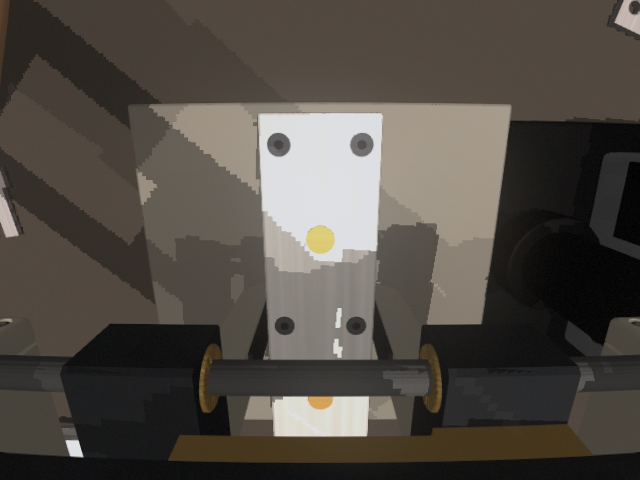

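View pics/t15.png

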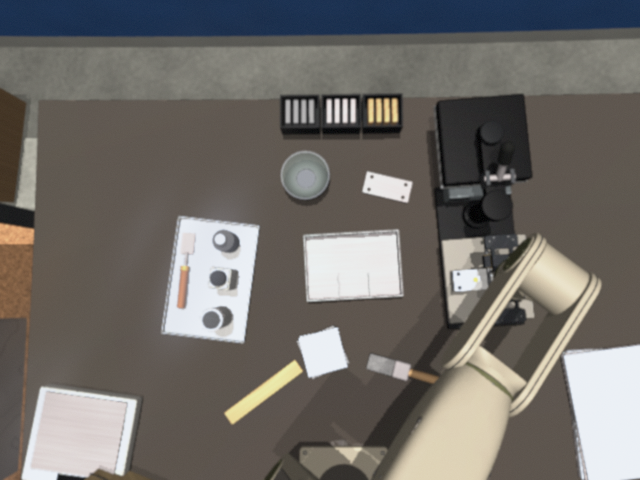

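Run:
```python
from h import *
i=cv2.imread("pics/w15.png")
a=cv2.resize(i[90:170,115:275],None,fx=4.8,fy=4.8,interpolation=cv2.INTER_CUBIC);b=cv2.resize(i[90:170,365:525],None,fx=4.8,fy=4.8,interpolation=cv2.INTER_CUBIC)
cv2.imwrite("pics/w15z.png",np.vstack([a[:290],b[:290]]))
```

```text
(no output)
```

View pics/w15z.png

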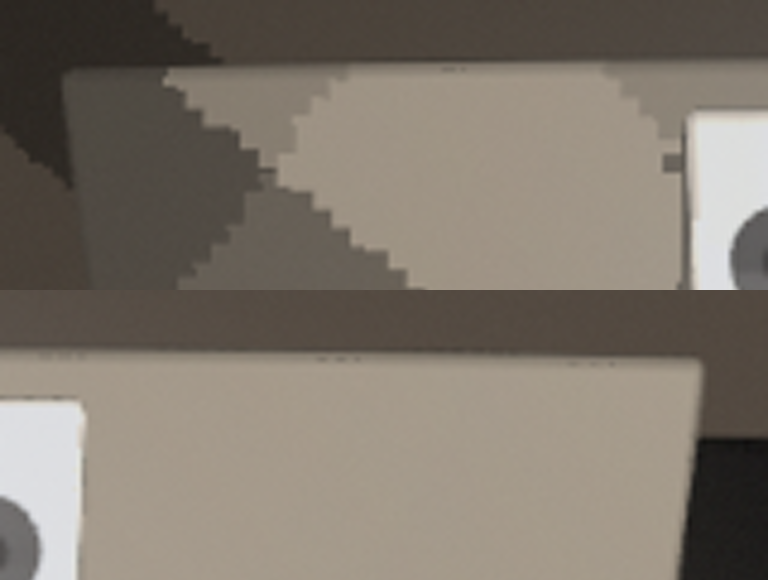

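Run:
```python
from m import *
p,q=pickle.load(open("w15.pkl","rb"))
def c(l,z,b):
    a,d=[unproj(p,u,z)[:2] for u in l];v=d-a;L=np.linalg.norm(v);t=np.arctan2(v[1],v[0])
    print("len",L,"yaw",np.degrees(t),"centre",(a+d)/2+b*np.array([np.sin(t),-np.cos(t)]));
c([(128.3,105),(511.3,104.6)],.085,.1)
c([(257.9,113.5),(382.9,112.9)],.1348,.09)
```

```text
len 0.19859992254800124 yaw 3.8660960341400425 centre [ 0.52102173 -0.3487797 ]
len 0.04758651490124318 yaw 4.07249107281478 centre [ 0.52136924 -0.3472855 ]
```

Request:
jog_arm(
  commands=[1,-0.0003,0.001,0.005,0,1,0,0,0.005,0,1,0,0,0.002,0,1,0,0,0.001,0,1,0,0,0.001,0,1,0,0,0.0005,0,1,0,0,0,0,1,0,0,0,0,1,0,0,0,0],
)

```text
t: 26.2
tool_pos: [0.521, -0.349, 0.0933]
orientation: [3.14, 0.104, 0.001]
force: [-0.3, 0.2, -5.1]
opening: 0.0478
```

Run:
```python
from h import *
add([1,-.0003,.001,.0145,0])
for _ in range(2):
  robot.read_camera("top");s=robot.read_state();print(s["t"],s["tool_pos"],yaw(s),s["force"],s["wrist_torque"])
```

```text
26.25 [ 0.52095692 -0.34906284  0.09326049] 3.8106891790142834 [-0.45044765  0.50300222 -5.84422319] [-0.01030365 -0.1060739   0.0043822 ]
26.3 [ 0.52094453 -0.34902071  0.09322132] 3.8116674426855206 [ 0.29467915 -0.40589326 -5.0213873 ] [-0.0346678  -0.04981742 -0.00032039]
```

Not yet in contact; continue in half-millimetre steps.

Request:
jog_arm(
  commands=[1,0,0,0.0005,0,1,0,0,0.0005,0,1,0,0,0,0,1,0,0,0,0,1,0,0,0,0],
)

```text
t: 26.72
tool_pos: [0.521, -0.3491, 0.0927]
orientation: [3.139, 0.105, 0.001]
force: [-2.5, 2.5, 3.4]
opening: 0.0476
```

Request:
jog_arm(
  commands=[-0.4,0,0,0,0,-0.4,0,0,0,0,-0.4,0,0,0,0,-0.4,0,0,0,0,-0.4,0,0,0,0,-0.4,0,0,-0.005,0,-0.4,0,0,-0.015,0,-0.5,0,0,-0.025,0,-0.6,0,-0.01,-0.025,0,-0.6,0,-0.03,-0.015,0,-0.6,0,-0.03,0,0,-0.6,0,-0.01,0,0,-0.6,0,0,0,0,-0.6,0,0,0,0,-0.6,0,0,0,0],
)

```text
t: 27.97
tool_pos: [0.5153, -0.2699, 0.1766]
orientation: [3.14, 0.104, -0.001]
force: [-0.2, -0.8, -0.4]
opening: 0.0742
```

Run:
```python
from h import *
import pickle
add([1,0,0,.001,0,-0.4, 0, 0, -0.005, 0, -0.4, 0, 0, -0.015, 0, -0.5, 0, 0, -0.025, 0, -0.6, 0, -0.01, -0.025, 0, -0.6, 0, -0.03, -0.015, 0, -0.6, 0, -0.03, 0, 0, -0.6, 0, -0.01, 0, 0])
p=robot.read_camera("wrist");q=robot.read_camera("top");s=robot.read_state();print(s["t"],s["tool_pos"],yaw(s),s["opening"],s["force"],led())
cv2.imwrite("pics/w16.png",p["img"]);cv2.imwrite("pics/t16.png",q["img"]);pickle.dump((p,q),open("w16.pkl","wb"))
```

```text
28.0667 [ 0.5152097  -0.27016106  0.17644848] 3.7503074772314466 0.0747386953874534 [ 0.10027078 -0.55391325 -0.36879886] (array([ 0.51526089, -0.26873273,  0.1774    ]), np.float64(3.809999999999998))
```

View pics/w16.png

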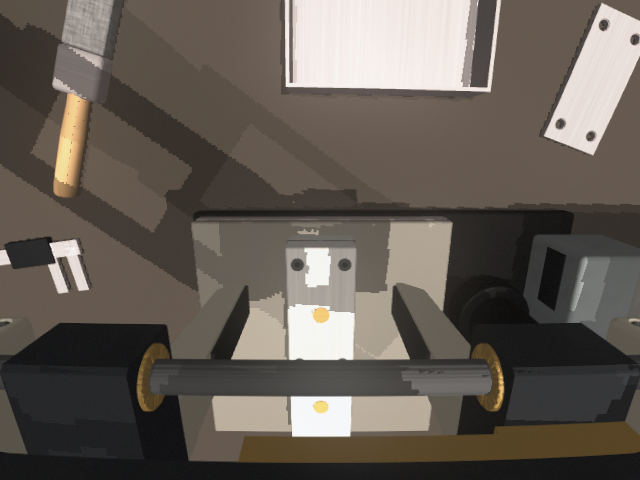

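Run:
```python
from h import *
i=cv2.imread("pics/w16.png")[205:445,180:465]
cv2.imwrite("pics/w16z.png",cv2.resize(i,None,fx=2.5,fy=2.5,interpolation=cv2.INTER_CUBIC))
```

```text
(no output)
```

View pics/w16z.png

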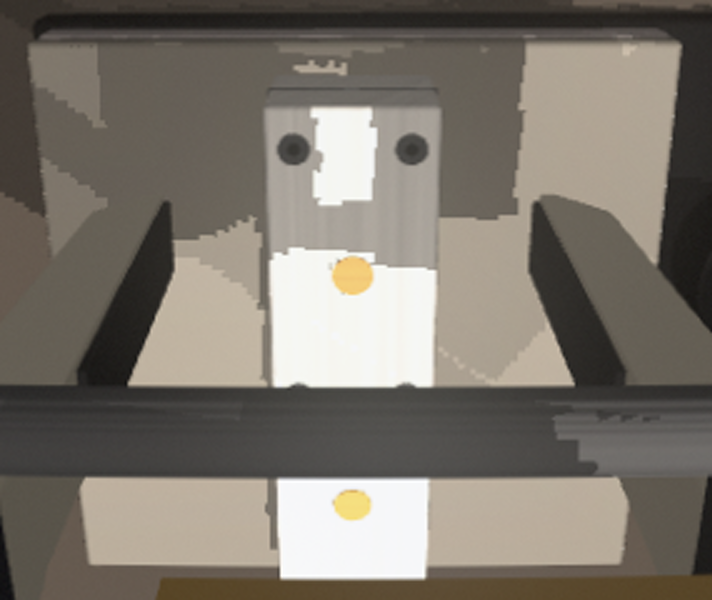

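Run:
```python
from m import *
p,q=pickle.load(open("w16.pkl","rb"))
Z=lambda l:np.array(l)/2.5+[180,205]
for n,l,r in(("platen",[(30,42),(681,42),(624,563),(90,566)],rect(.2,.2,.085)),("mould",[(265,107),(440,106),(427,578),(280,579)],rect(.048,.18,.119))):
    x,e=fit([(p,Z(l))],r,[.52,-.35,.06]);print(n,x[:2],np.degrees(x[2]),e)
i=cv2.imread("pics/t16.png")[225:335,430:545];cv2.imwrite("pics/t16z.png",cv2.resize(i,None,fx=5,fy=5,interpolation=cv2.INTER_CUBIC))
```

```text
platen [ 0.52164421 -0.34848391] 3.9243445467118354 0.6621877977042927
mould [ 0.52034904 -0.34804693] 3.9076971655965473 8.742744621582796
```

View pics/t16z.png

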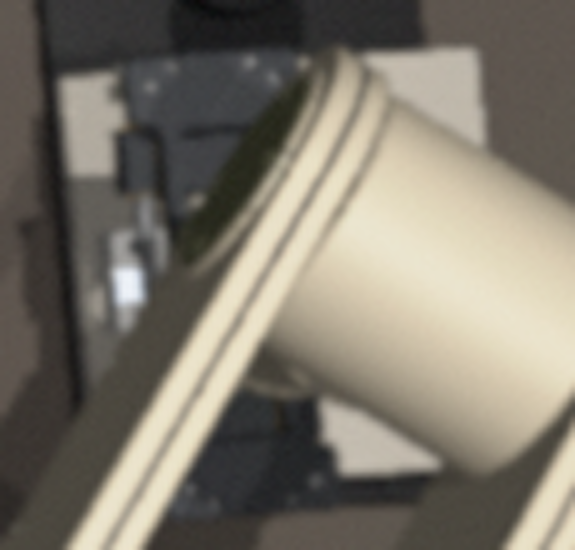

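Run:
```python
from h import *
plan([(.4288,.3123,.177,-7,16)],-.6)
```

```text
ledger [ 0.5153 -0.2687  0.1774] 3.81
16 rows, at t 28.07 from [ 0.5152 -0.2702  0.1764] 3.75
-0.6,-0.003,-0.0366,0,0.7, -0.6,-0.0034,-0.0366,0,0.7, -0.6,-0.0039,-0.0365,0,0.7, -0.6,-0.0043,-0.0365,0,0.7, -0.6,-0.0048,-0.0364,0,0.7, -0.6,-0.0052,-0.0363,0,0.7, -0.6,-0.0056,-0.0363,0,0.7, -0.6,-0.0061,-0.0362,0,0.7, -0.6,-0.0065,-0.0361,0.0001,0.7, -0.6,-0.007,-0.036,0,0.6, -0.6,-0.0074,-0.036,0.0001,0.7, -0.6,-0.0078,-0.0359,0,0.6, -0.6,-0.0082,-0.0358,0.0001,0.7, -0.6,-0.0086,-0.0357,0,0.6, -0.6,-0.0089,-0.0356,0.0001,0.7, -0.6,-0.0094,-0.0354,0,0.6
```

Request:
jog_arm(
  commands=[-0.6,-0.002,-0.018,0,0.7,-0.6,-0.003,-0.036,0,0.7,-0.6,-0.004,-0.037,0,0.7,-0.6,-0.004,-0.037,0,0.7,-0.6,-0.005,-0.037,0,0.7,-0.6,-0.005,-0.037,0,0.7,-0.6,-0.005,-0.037,0,0.7,-0.6,-0.006,-0.037,0,0.7,-0.6,-0.006,-0.037,0,0.7,-0.6,-0.007,-0.037,0,0.7,-0.6,-0.007,-0.037,0,0.7,-0.6,-0.008,-0.037,0,0.7,-0.6,-0.008,-0.037,0,0.7,-0.6,-0.009,-0.037,0,0.7,-0.6,-0.009,-0.036,0,0.7,-0.6,-0.009,-0.029,0,0.3,-0.6,-0.003,-0.01,0,0,-0.6,0,0,0,0,-0.6,0,0,0,0,-0.6,0,0,0,0],
)

```text
t: 29.73
tool_pos: [0.4327, 0.3061, 0.1767]
orientation: [3.135, -0.193, -0.0]
force: [-0.6, -0.5, -0.2]
opening: 0.0746
```

Run:
```python
from h import *
add([-0.6, -0.002, -0.018, 0, 0.7, -0.6, -0.003, -0.036, 0, 0.7, -0.6, -0.004, -0.037, 0, 0.7, -0.6, -0.004, -0.037, 0, 0.7, -0.6, -0.005, -0.037, 0, 0.7, -0.6, -0.005, -0.037, 0, 0.7, -0.6, -0.005, -0.037, 0, 0.7, -0.6, -0.006, -0.037, 0, 0.7, -0.6, -0.006, -0.037, 0, 0.7, -0.6, -0.007, -0.037, 0, 0.7, -0.6, -0.007, -0.037, 0, 0.7, -0.6, -0.008, -0.037, 0, 0.7, -0.6, -0.008, -0.037, 0, 0.7, -0.6, -0.009, -0.037, 0, 0.7, -0.6, -0.009, -0.036, 0, 0.7, -0.6, -0.009, -0.029, 0, 0.3, -0.6, -0.003, -0.01, 0, 0])
q=robot.read_camera("top");s=robot.read_state();print(s["t"],s["tool_pos"],yaw(s),s["opening"])
i=q["img"][225:335,430:545];cv2.imwrite("pics/t17z.png",cv2.resize(i,None,fx=5,fy=5,interpolation=cv2.INTER_CUBIC))
import pickle;pickle.dump(q,open("t17.pkl","wb"))
plan([(.4288,.3123,.0605,-6.99,4)],-.6)
```

```text
29.7833 [0.43275288 0.30592439 0.17686473] -7.082912960788136 0.07426920862187444
ledger [0.4319 0.3079 0.1774] -6.99
4 rows, at t 29.78 from [0.4328 0.3059 0.1769] -7.08
-0.6,-0.0009,-0.001,0.0292,-0, -0.6,-0.0009,-0.001,0.0292,-0, -0.6,-0.0009,-0.001,0.0293,-0, -0.6,-0.0009,-0.001,0.0292,-0
```

View pics/t17z.png

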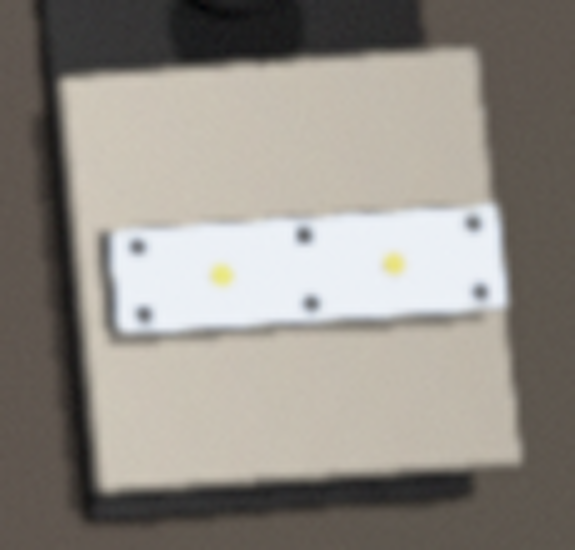

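Run:
```python
from m import *
q=pickle.load(open("t17.pkl","rb"));Z=lambda l:np.array(l)/5+[430,225]
for n,l,r in(("platen",[(100,492),(62,78),(476,48),(521,465)],rect(.2,.2,.085)),("mould",[(118,333),(109,231),(499,203),(507,307)],rect(.048,.18,.119))):
    x,e=fit([(q,Z(l))],r,[.52,-.35,.06]);print(n,x[:2],np.degrees(x[2]),e)
for _ in range(2):
  robot.read_camera("top");s=robot.read_state();print(s["t"],s["tool_pos"],yaw(s))
```

```text
platen [ 0.52045574 -0.34759684] 3.8002364499023553 0.25839777944343084
mould [ 0.5206398  -0.34759154] 3.8354543092507885 0.20822125126325655
29.8333 [0.43273079 0.30597158 0.17694815] -7.101977212961556
29.8833 [0.43272078 0.30607975 0.17705115] -7.101318756931962
```

Request:
jog_arm(
  commands=[-0.6,-0.002,-0.002,0.015,0,-0.6,-0.0015,-0.002,0.03,0,-0.6,0,0,0.03,0,-0.6,0,0,0.025,0,-0.6,0,0,0.012,0,-0.6,0,0,0.005,0,-0.6,0,0,0,0,-0.6,0,0,0,0,-0.6,0,0,0,0],
  grip_force=15,
)

```text
t: 30.63
tool_pos: [0.4306, 0.3125, 0.0621]
orientation: [-3.134, 0.192, -0.004]
force: [-0.2, 0.3, 0.1]
opening: 0.0743
```

Run:
```python
from h import *
add([-0.6, -0.002, -0.002, 0.015, 0, -0.6, -0.0015, -0.002, 0.03, 0, -0.6, 0, 0, 0.03, 0, -0.6, 0, 0, 0.025, 0, -0.6, 0, 0, 0.012, 0, -0.6, 0, 0, 0.005, 0])
p=robot.read_camera("wrist");s=robot.read_state();print(s["t"],s["tool_pos"],yaw(s),s["opening"],s["force"],led())
cv2.imwrite("pics/w18.png",p["img"])
```

```text
30.6833 [0.43054408 0.31258641 0.06209685] -6.99772414163597 0.074159928145672 [ 0.15316742  0.37107576 -1.24402563] (array([0.42887625, 0.31226375, 0.0604    ]), np.float64(-6.990000000000003))
```

View pics/w18.png

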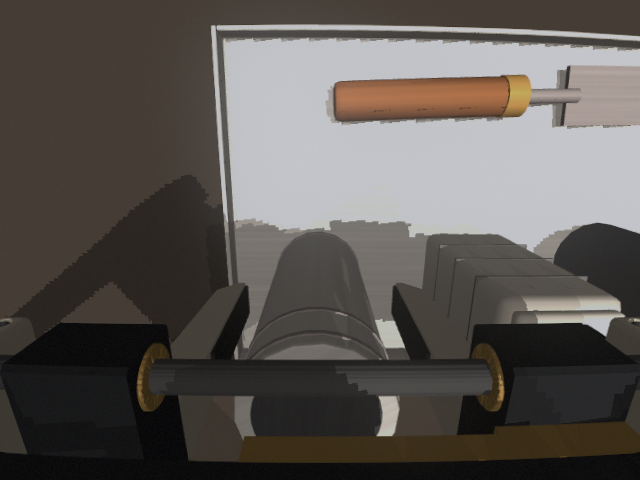

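Request:
jog_arm(
  commands=[0.2,0,0,0,0,1,0,0,0,0,1,0,0,0,0,1,0,0,0,0,1,0,0,0,0,1,0,0,0,0],
)

```text
t: 31.18
tool_pos: [0.4293, 0.312, 0.0604]
orientation: [-3.135, 0.191, -0.001]
force: [-1.3, 0.3, 3.5]
opening: 0.054
```

Run:
```python
from h import *
s=robot.read_state();print(s["opening"])
plan([(.4288,.3123,.13,-6.99,4),(.518,-.1018,.13,2.81,13)],1)
```

```text
0.05396391158066919
ledger [0.4289 0.3123 0.0604] -6.99
17 rows, at t 31.18 from [0.4293 0.312  0.0604] -6.99
1,-0,-0,-0.0174,-0, 1,-0,-0,-0.0174,-0, 1,-0,-0,-0.0174,-0, 1,-0.0001,-0,-0.0174,-0, 1,0.0107,0.0308,0,-0.8, 1,0.0103,0.0309,0,-0.8, 1,0.0098,0.0311,0,-0.7, 1,0.0094,0.0312,0,-0.8, 1,0.009,0.0313,0,-0.7, 1,0.0086,0.0314,0,-0.8, 1,0.0082,0.0315,0,-0.7, 1,0.0078,0.0316,0,-0.8, 1,0.0074,0.0318,0,-0.7, 1,0.007,0.0318,0,-0.8, 1,0.0065,0.0319,0,-0.7, 1,0.0061,0.032,0,-0.8, 1,0.0057,0.0321,0,-0.7
```

Request:
jog_arm(
  commands=[1,0,0,-0.006,0,1,0,0,-0.014,0,1,0,0,-0.02,0,1,0,0,-0.02,0,1,0.002,0.015,-0.01,-0.8,1,0.007,0.034,0,-0.8,1,0.01,0.034,0,-0.8,1,0.01,0.034,0,-0.8,1,0.01,0.034,0,-0.8,1,0.01,0.034,0,-0.8,1,0.009,0.034,0,-0.8,1,0.009,0.034,0,-0.8,1,0.008,0.034,0,-0.8,1,0.008,0.034,0,-0.8,1,0.007,0.034,0,-0.8,1,0.007,0.033,0,-0.8,1,0.006,0.029,0,-0.2,1,0.003,0.013,0,0,1,0,0,0,0,1,0,0,0,0],
)

```text
t: 32.85
tool_pos: [0.5203, -0.1212, 0.1295]
orientation: [-3.14, -0.074, 0.002]
force: [-1.2, 0.9, -2.7]
opening: 0.0536
```

Run:
```python
from h import *
add([1, 0, 0, -0.006, 0, 1, 0, 0, -0.014, 0, 1, 0, 0, -0.02, 0, 1, 0, 0, -0.02, 0, 1, 0.002, 0.015, -0.01, -0.8, 1, 0.007, 0.034, 0, -0.8, 1, 0.01, 0.034, 0, -0.8, 1, 0.01, 0.034, 0, -0.8, 1, 0.01, 0.034, 0, -0.8, 1, 0.01, 0.034, 0, -0.8, 1, 0.009, 0.034, 0, -0.8, 1, 0.009, 0.034, 0, -0.8, 1, 0.008, 0.034, 0, -0.8, 1, 0.008, 0.034, 0, -0.8, 1, 0.007, 0.034, 0, -0.8, 1, 0.007, 0.033, 0, -0.8, 1, 0.006, 0.029, 0, -0.2, 1, 0.003, 0.013, 0, 0])
s=robot.read_state();print(s["t"],s["tool_pos"],yaw(s),s["opening"],s["force"])
plan([(.518,-.1018,.075,2.81,4)],1)
```

```text
32.85 [ 0.52026033 -0.12115496  0.12952495] 2.712244745813341 0.05364191393480557 [-1.18072366  0.91455152 -2.73963899]
ledger [ 0.5205 -0.1207  0.1304] 2.81
4 rows, at t 32.85 from [ 0.5203 -0.1212  0.1295] 2.71
1,-0.0004,-0.0048,0.0139,-0, 1,-0.0004,-0.0047,0.0138,-0, 1,-0.0004,-0.0048,0.0139,-0, 1,-0.0004,-0.0047,0.0138,-0
```

Request:
jog_arm(
  commands=[1,-0.001,-0.007,0,0,1,-0.0005,-0.009,0.01,0,1,0,-0.003,0.02,0,1,0,0,0.015,0,1,0,0,0.01,0,1,0,0,0.006,0,1,0,0,0,0,1,0,0,0,0,1,0,0,0,0],
)

```text
t: 33.6
tool_pos: [0.519, -0.1022, 0.07]
orientation: [3.14, 0.077, 0.002]
force: [-0.2, -0.1, -2.4]
opening: 0.0536
```

Run:
```python
from h import *
add([1, -0.001, -0.007, 0, 0, 1, -0.0005, -0.009, 0.01, 0, 1, 0, -0.003, 0.02, 0, 1, 0, 0, 0.015, 0, 1, 0, 0, 0.01, 0, 1, 0, 0, 0.006, 0])
p=robot.read_camera("wrist");s=robot.read_state();print(s["t"],s["tool_pos"],yaw(s),s["opening"],s["force"],led())
cv2.imwrite("pics/w19.png",p["img"])
plan([(.518,-.1018,.0604,2.81,1)],1)
```

```text
33.65 [ 0.51923068 -0.10236301  0.07019131] 2.810629165747955 0.05373060276415157 [ 0.81864985 -0.24810328 -2.18571063] (array([ 0.51807802, -0.10180946,  0.0694    ]), np.float64(2.8099999999999965))
ledger [ 0.5181 -0.1018  0.0694] 2.81
1 rows, at t 33.65 from [ 0.5192 -0.1024  0.0702] 2.81
1,-0.0001,-0,0.009,-0
```

View pics/w19.png

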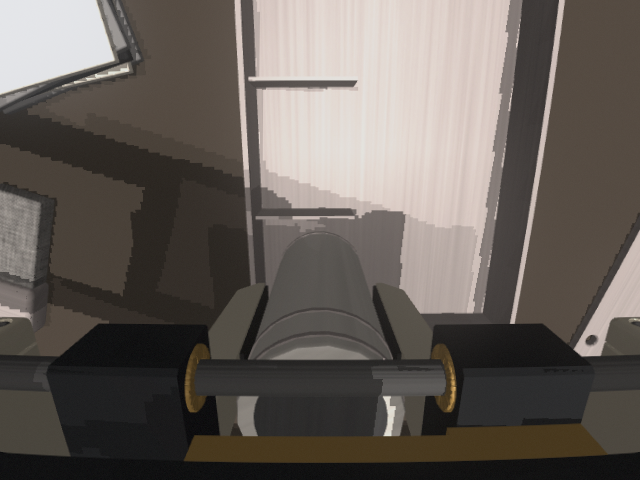

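Request:
jog_arm(
  commands=[1,0,0,0.004,0,1,0,0,0.002,0,1,0,0,0.0015,0,1,0,0,0.001,0,1,0,0,0.0005,0,1,0,0,0,0,1,0,0,0,0,1,0,0,0,0],
)

```text
t: 34.32
tool_pos: [0.5184, -0.1023, 0.0604]
orientation: [3.14, 0.077, 0.0]
force: [-3.6, -0.6, 3.7]
opening: 0.0538
```

Request:
jog_arm(
  commands=[-0.6,0,0,0,0,-0.6,0,0,0,0,-0.6,0,0,0,0,-0.6,0,0,0,0,-0.6,0,0,0,0,-0.6,0,0,-0.005,0,-0.6,0,0,-0.015,0,-0.6,0,0,-0.03,0,-0.6,0,0,-0.035,0,-0.6,0,0,-0.025,0],
)

```text
t: 35.15
tool_pos: [0.5189, -0.1023, 0.1731]
orientation: [3.14, 0.077, 0.003]
force: [0.6, -0.3, 1.2]
opening: 0.0745
```

Run:
```python
from h import *
add([1,0,0,.009,0,1,0,0,-.11,0])
p=robot.read_camera("wrist");s=robot.read_state();print(s["t"],s["tool_pos"],yaw(s),s["opening"],s["force"])
cv2.imwrite("pics/w20.png",p["img"])
plan([(.5251,.2994,.17,-6.99,11)],-.6)
```

```text
35.2 [ 0.52163578 -0.1031192   0.17872012] 2.8170799571259377 0.07466084104520158 [ 1.50791821 -0.44254354  4.91928222]
ledger [ 0.5181 -0.1018  0.1704] 2.81
11 rows, at t 35.2 from [ 0.5216 -0.1031  0.1787] 2.82
-0.6,0.0024,-0.0364,0,0.9, -0.6,0.0019,-0.0364,0,0.9, -0.6,0.0013,-0.0365,0,0.9, -0.6,0.0007,-0.0365,0.0001,0.9, -0.6,0.0001,-0.0365,0,0.9, -0.6,-0.0004,-0.0365,0.0001,0.9, -0.6,-0.001,-0.0364,0,0.9, -0.6,-0.0016,-0.0364,0.0001,0.9, -0.6,-0.0022,-0.0364,0,0.9, -0.6,-0.0027,-0.0364,0.0001,0.8, -0.6,-0.0032,-0.0364,0,0.9
```

View pics/w20.png

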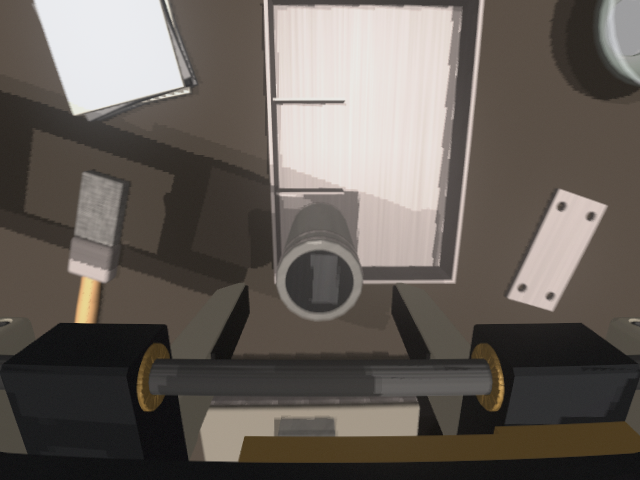

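Canister stands upright in its pocket. Now to the jar.

Request:
jog_arm(
  commands=[-0.6,0.001,-0.017,0,0.9,-0.6,0.002,-0.035,0,0.9,-0.6,0.002,-0.037,0,0.9,-0.6,0.001,-0.037,0,0.9,-0.6,0,-0.037,0,0.9,-0.6,0,-0.037,0,0.9,-0.6,0,-0.037,0,0.9,-0.6,-0.001,-0.037,0,0.9,-0.6,-0.002,-0.037,0,0.9,-0.6,-0.002,-0.037,0,0.9,-0.6,-0.003,-0.034,0,0.8,-0.6,-0.001,-0.016,0,0,-0.6,0,0,0,0,-0.6,0,0,0,0,-0.6,0,0,0,0],
)

```text
t: 36.45
tool_pos: [0.5301, 0.2949, 0.1699]
orientation: [3.135, -0.192, -0.0]
force: [0.4, 0.2, -0.7]
opening: 0.0744
```

Run:
```python
from h import *
add([-0.6, 0.001, -0.017, 0, 0.9, -0.6, 0.002, -0.035, 0, 0.9, -0.6, 0.002, -0.037, 0, 0.9, -0.6, 0.001, -0.037, 0, 0.9, -0.6, 0, -0.037, 0, 0.9, -0.6, 0, -0.037, 0, 0.9, -0.6, 0, -0.037, 0, 0.9, -0.6, -0.001, -0.037, 0, 0.9, -0.6, -0.002, -0.037, 0, 0.9, -0.6, -0.002, -0.037, 0, 0.9, -0.6, -0.003, -0.034, 0, 0.8, -0.6, -0.001, -0.016, 0, 0])
s=robot.read_state();print(s["t"],s["tool_pos"],yaw(s))
plan([(.5251,.2994,.0559,-6.99,4)],-.6)
```

```text
36.45 [0.53012832 0.29490759 0.1698619 ] -6.995640747263028
ledger [0.5298 0.2964 0.1704] -6.99
4 rows, at t 36.45 from [0.5301 0.2949 0.1699] -7.0
-0.6,-0.0013,-0.0006,0.0286,-0, -0.6,-0.0012,-0.0006,0.0286,-0, -0.6,-0.0013,-0.0006,0.0287,-0, -0.6,-0.0012,-0.0006,0.0286,-0
```

Request:
jog_arm(
  commands=[-0.6,-0.003,-0.0015,0.006,0,-0.6,-0.002,-0.001,0.025,0,-0.6,0,0,0.03,0,-0.6,0,0,0.03,0,-0.6,0,0,0.017,0,-0.6,0,0,0.006,0,-0.6,0,0,0,0,-0.6,0,0,0,0],
)

```text
t: 37.12
tool_pos: [0.5259, 0.2986, 0.0568]
orientation: [-3.135, 0.193, -0.001]
force: [0.8, -0.1, 0.7]
opening: 0.0746
```

Run:
```python
from h import *
add([-0.6, -0.003, -0.0015, 0.006, 0, -0.6, -0.002, -0.001, 0.025, 0, -0.6, 0, 0, 0.03, 0, -0.6, 0, 0, 0.03, 0, -0.6, 0, 0, 0.017, 0, -0.6, 0, 0, 0.006, 0])
p=robot.read_camera("wrist");s=robot.read_state();print(s["t"],s["tool_pos"],yaw(s),led())
cv2.imwrite("pics/w21.png",p["img"])
```

```text
37.1667 [0.52657701 0.29909902 0.0577855 ] -7.031447155873052 (array([0.52511712, 0.29952181, 0.0564    ]), np.float64(-6.990000000000004))
```

View pics/w21.png

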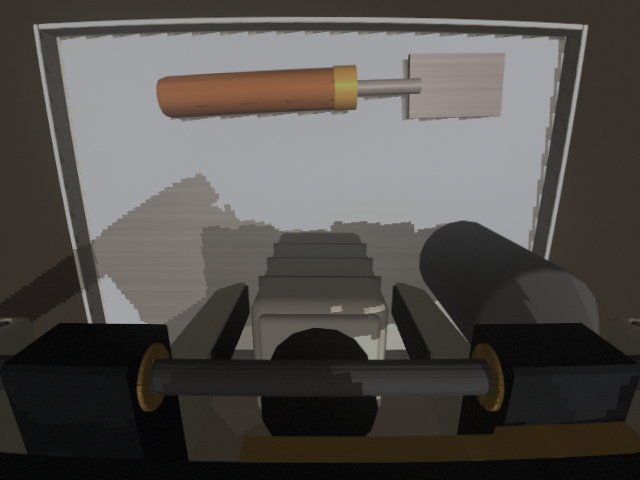

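Request:
jog_arm(
  commands=[0.2,0,0,0,0,1,0,0,0,0,1,0,0,0,0,1,0,0,0,0,1,0,0,0,0,1,0,0,0,0],
)

```text
t: 37.67
tool_pos: [0.5258, 0.2994, 0.0568]
orientation: [-3.135, 0.191, -0.001]
force: [-2.0, -1.0, 5.9]
opening: 0.052
```

Run:
```python
from h import *
s=robot.read_state();print(s["opening"],s["tool_pos"])
plan([(.5251,.2995,.126,-6.99,4),(.5125,-.0245,.126,.31,10)],1)
```

```text
0.051974269291753764 [0.52577563 0.29941584 0.05684583]
ledger [0.5251 0.2995 0.0564] -6.99
14 rows, at t 37.67 from [0.5258 0.2994 0.0568] -6.98
1,-0,0,-0.0174,-0, 1,-0,0,-0.0174,-0, 1,-0,0,-0.0174,-0, 1,-0,0,-0.0174,-0, 1,0.0027,0.0323,0,-0.7, 1,0.0023,0.0323,0,-0.7, 1,0.0019,0.0324,0,-0.7, 1,0.0015,0.0324,0,-0.7, 1,0.0011,0.0324,0,-0.8, 1,0.0007,0.0324,0,-0.7, 1,0.0002,0.0324,0,-0.8, 1,-0.0002,0.0325,0,-0.7, 1,-0.0006,0.0324,0,-0.8, 1,-0.001,0.0324,0,-0.7
```

Request:
jog_arm(
  commands=[1,0,0,-0.006,0,1,0,0,-0.014,0,1,0,0,-0.02,0,1,0,0,-0.02,0,1,0.001,0.016,-0.01,-0.7,1,0.0025,0.033,0,-0.7,1,0.002,0.034,0,-0.7,1,0.0015,0.034,0,-0.7,1,0.001,0.034,0,-0.7,1,0.001,0.034,0,-0.7,1,0.0005,0.034,0,-0.7,1,0,0.034,0,-0.7,1,0,0.034,0,-0.7,1,-0.0005,0.027,0,-0.7,1,-0.0005,0.01,0,-0.3,1,0,0,0,0,1,0,0,0,0,1,0,0,0,0],
)

```text
t: 39.17
tool_pos: [0.5135, -0.0239, 0.1262]
orientation: [-3.141, -0.009, 0.0]
force: [0.1, 0.6, -3.2]
opening: 0.0519
```

Run:
```python
from h import *
add([1, 0, 0, -0.006, 0, 1, 0, 0, -0.014, 0, 1, 0, 0, -0.02, 0, 1, 0, 0, -0.02, 0, 1, 0.001, 0.016, -0.01, -0.7, 1, 0.0025, 0.033, 0, -0.7, 1, 0.002, 0.034, 0, -0.7, 1, 0.0015, 0.034, 0, -0.7, 1, 0.001, 0.034, 0, -0.7, 1, 0.001, 0.034, 0, -0.7, 1, 0.0005, 0.034, 0, -0.7, 1, 0, 0.034, 0, -0.7, 1, 0, 0.034, 0, -0.7, 1, -0.0005, 0.027, 0, -0.7, 1, -0.0005, 0.01, 0, -0.3])
s=robot.read_state();print(s["t"],s["tool_pos"],yaw(s),s["opening"],s["force"])
plan([(.5125,-.0245,.066,.31,4)],1)
```

```text
39.1667 [ 0.51346393 -0.02390957  0.12623952] 0.32312785858954574 0.05193724844102168 [ 0.10647864  0.5930827  -3.16171039]
ledger [ 0.5132 -0.0245  0.1264] 0.31
4 rows, at t 39.17 from [ 0.5135 -0.0239  0.1262] 0.32
1,-0.0002,-0,0.0151,-0, 1,-0.0002,-0,0.0151,-0, 1,-0.0002,-0,0.0151,-0, 1,-0.0001,-0,0.0151,-0
```

Request:
jog_arm(
  commands=[1,-0.0007,0,0.01,0,1,0,0,0.02,0,1,0,0,0.02,0,1,0,0,0.01,0,1,0,0,0,0,1,0,0,0,0,1,0,0,0,0],
)

```text
t: 39.75
tool_pos: [0.5135, -0.0246, 0.0669]
orientation: [3.142, 0.009, 0.002]
force: [0.6, 0.1, -2.8]
opening: 0.052
```

Run:
```python
from h import *
add([1,-.0007,0,.06,0])
p=robot.read_camera("wrist");s=robot.read_state();print(s["t"],s["tool_pos"],yaw(s),s["force"],led())
cv2.imwrite("pics/w22.png",p["img"])
```

```text
39.8 [ 0.51381789 -0.02478529  0.0673307 ] 0.33480071944290374 [ 0.19106908  0.26920312 -3.114051  ] (array([ 0.51250478, -0.02452077,  0.0664    ]), np.float64(0.30999999999999733))
```

View pics/w22.png

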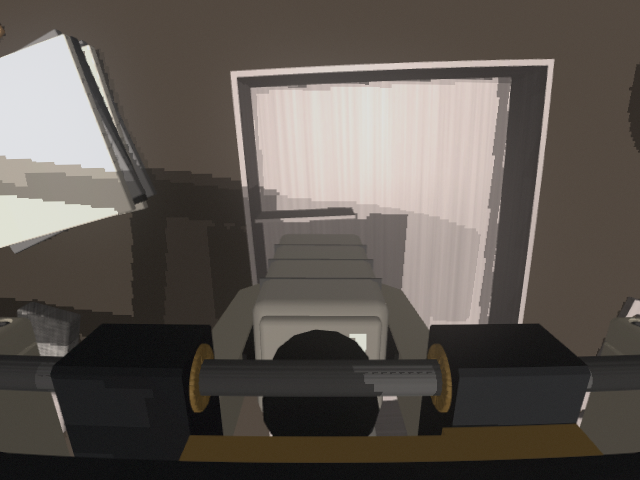

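Request:
jog_arm(
  commands=[1,0,0,0.004,0,1,0,0,0.003,0,1,0,0,0.0015,0,1,0,0,0.001,0,1,0,0,0.0005,0,1,0,0,0,0,1,0,0,0,0,1,0,0,0,0],
)

```text
t: 40.47
tool_pos: [0.5129, -0.025, 0.0568]
orientation: [3.141, 0.008, 0.0]
force: [-3.2, 1.2, 5.8]
opening: 0.052
```

Request:
jog_arm(
  commands=[-0.6,0,0,0,0,-0.6,0,0,0,0,-0.6,0,0,0,0,-0.6,0,0,0,0,-0.6,0,0,0,0,-0.6,0,0,-0.005,0,-0.6,0,0,-0.015,0,-0.6,0,0,-0.03,0,-0.6,0,0,-0.035,0,-0.6,0,0,-0.025,0],
)

```text
t: 41.3
tool_pos: [0.5132, -0.025, 0.169]
orientation: [3.141, 0.009, 0.003]
force: [1.3, -0.6, 0.5]
opening: 0.0741
```

Run:
```python
from h import *
add([1,0,0,.01,0,1,0,0,-.11,0])
p=robot.read_camera("wrist");s=robot.read_state();print(s["t"],s["tool_pos"],yaw(s),s["opening"],s["force"])
cv2.imwrite("pics/w23.png",p["img"])
plan([(.6179,.2931,.166,-7.6,10)],-.6)
```

```text
41.35 [ 0.51616093 -0.02535663  0.17458122] 0.3148032065808055 0.0744912703709031 [ 2.17082872 -0.82737269  3.78712437]
ledger [ 0.5125 -0.0245  0.1664] 0.31
10 rows, at t 41.35 from [ 0.5162 -0.0254  0.1746] 0.31
-0.6,0.0107,-0.0317,0,0.8, -0.6,0.0103,-0.0319,0,0.8, -0.6,0.0098,-0.032,0.0001,0.8, -0.6,0.0094,-0.0321,0,0.8, -0.6,0.0089,-0.0322,0.0001,0.8, -0.6,0.0085,-0.0324,0,0.8, -0.6,0.008,-0.0325,0.0001,0.8, -0.6,0.0076,-0.0326,0,0.8, -0.6,0.0071,-0.0327,0.0001,0.8, -0.6,0.0066,-0.0328,0,0.7
```

View pics/w23.png

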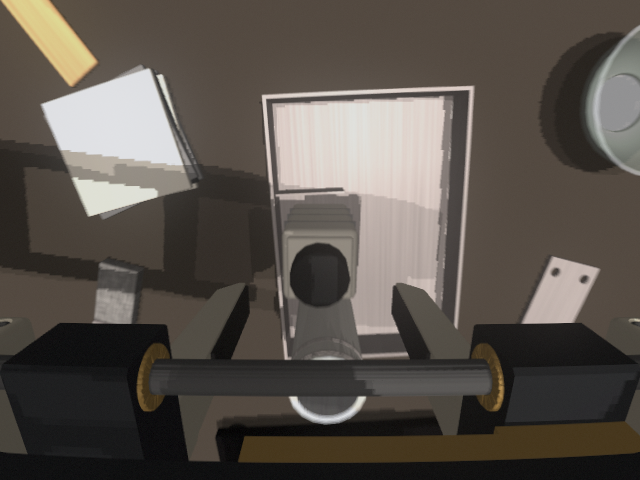

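Jar and canister both upright in their pockets. On to the bottle.

Request:
jog_arm(
  commands=[-0.6,0.005,-0.016,0,0.8,-0.6,0.01,-0.032,0,0.8,-0.6,0.01,-0.034,0,0.8,-0.6,0.01,-0.034,0,0.8,-0.6,0.009,-0.034,0,0.8,-0.6,0.009,-0.034,0,0.8,-0.6,0.008,-0.034,0,0.8,-0.6,0.008,-0.034,0,0.8,-0.6,0.008,-0.034,0,0.8,-0.6,0.006,-0.025,0,0.7,-0.6,0.003,-0.011,0,0,-0.6,0,0,0,0,-0.6,0,0,0,0,-0.6,0,0,0,0],
)

```text
t: 42.52
tool_pos: [0.6183, 0.2904, 0.1658]
orientation: [3.134, -0.208, -0.001]
force: [-0.0, 0.1, -1.4]
opening: 0.0742
```

Run:
```python
from h import *
add([-0.6, 0.005, -0.016, 0, 0.8, -0.6, 0.01, -0.032, 0, 0.8, -0.6, 0.01, -0.034, 0, 0.8, -0.6, 0.01, -0.034, 0, 0.8, -0.6, 0.009, -0.034, 0, 0.8, -0.6, 0.009, -0.034, 0, 0.8, -0.6, 0.008, -0.034, 0, 0.8, -0.6, 0.008, -0.034, 0, 0.8, -0.6, 0.008, -0.034, 0, 0.8, -0.6, 0.006, -0.025, 0, 0.7, -0.6, 0.003, -0.011, 0, 0])
s=robot.read_state();print(s["t"],s["tool_pos"],yaw(s))
plan([(.6179,.2931,.0562,-7.59,4)],-.6)
```

```text
42.5167 [0.61826958 0.2903733  0.16582428] -7.604700514723886
ledger [0.6182 0.2916 0.1664] -7.59
4 rows, at t 42.52 from [0.6183 0.2904 0.1658] -7.6
-0.6,-0.0001,-0.0004,0.0276,-0, -0.6,-0.0001,-0.0003,0.0275,-0, -0.6,-0.0002,-0.0004,0.0276,-0, -0.6,-0.0001,-0.0003,0.0275,-0
```

Request:
jog_arm(
  commands=[-0.6,-0.0005,-0.0015,0.01,0,-0.6,0,0,0.025,0,-0.6,0,0,0.03,0,-0.6,0,0,0.025,0,-0.6,0,0,0.015,0,-0.6,0,0,0.005,0,-0.6,0,0,0,0,-0.6,0,0,0,0,-0.6,0,0,0,0],
)

```text
t: 43.27
tool_pos: [0.6197, 0.2932, 0.0585]
orientation: [-3.133, 0.208, -0.005]
force: [1.1, -0.6, -1.1]
opening: 0.0741
```

Run:
```python
from h import *
add([-1,-.0005,-.0015,.11,0])
p=robot.read_camera("wrist");s=robot.read_state();print(s["t"],s["tool_pos"],yaw(s),led())
cv2.imwrite("pics/w24.png",p["img"])
```

```text
43.3167 [0.6197547  0.2932711  0.05855242] -7.596254384364613 (array([0.61794453, 0.29315791, 0.0564    ]), np.float64(-7.590000000000002))
```

View pics/w24.png

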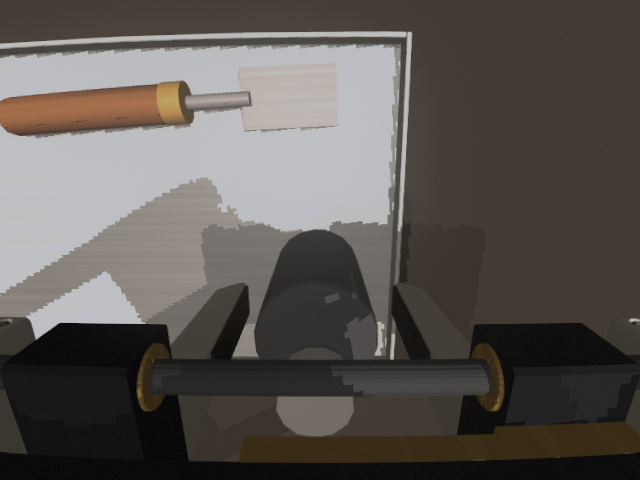

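Request:
jog_arm(
  commands=[-0.6,0,0,0,0,0.2,0,0,0,0,1,0,0,0,0,1,0,0,0,0,1,0,0,0,0,1,0,0,0,0,1,0,0,0,0],
)

```text
t: 43.9
tool_pos: [0.6182, 0.2928, 0.0562]
orientation: [-3.135, 0.208, -0.0]
force: [-0.3, -0.1, 1.5]
opening: 0.0534
```

Run:
```python
from h import *
s=robot.read_state();print(s["opening"],s["tool_pos"],s["force"])
plan([(.6179,.2931,.126,-7.59,4),(.5095,.0497,.126,2.81,8)],1)
```

```text
0.05344935881878406 [0.61821885 0.29283512 0.05615183] [-0.28724948 -0.06162846  1.45210884]
ledger [0.6179 0.2932 0.0564] -7.59
12 rows, at t 43.9 from [0.6182 0.2928 0.0562] -7.59
1,-0,0,-0.0174,-0, 1,-0,0,-0.0174,-0, 1,-0,0,-0.0174,-0, 1,-0,0.0001,-0.0174,-0, 1,-0.0094,0.0319,0,-1.3, 1,-0.0101,0.0317,0,-1.3, 1,-0.0109,0.0315,0,-1.3, 1,-0.0116,0.0312,0,-1.3, 1,-0.0123,0.031,0,-1.3, 1,-0.013,0.0307,0,-1.3, 1,-0.0136,0.0304,0,-1.3, 1,-0.0143,0.03,0,-1.3
```

Request:
jog_arm(
  commands=[1,0,0,-0.006,0,1,0,0,-0.014,0,1,0,0,-0.02,0,1,0,0,-0.02,0,1,-0.005,0.016,-0.01,-1.3,1,-0.01,0.031,0,-1.3,1,-0.011,0.032,0,-1.3,1,-0.011,0.032,0,-1.3,1,-0.012,0.032,0,-1.3,1,-0.013,0.031,0,-1.3,1,-0.013,0.031,0,-1.3,1,-0.012,0.025,0,-1.3,1,-0.006,0.012,0,0,1,-0.002,0.004,0,0,1,0,0,0,0,1,0,0,0,0],
)

```text
t: 45.23
tool_pos: [0.5134, 0.0515, 0.1267]
orientation: [-3.14, -0.076, -0.002]
force: [-0.2, -0.4, -2.0]
opening: 0.0535
```

Run:
```python
from h import *
add([1, 0, 0, -0.006, 0, 1, 0, 0, -0.014, 0, 1, 0, 0, -0.02, 0, 1, 0, 0, -0.02, 0, 1, -0.005, 0.016, -0.01, -1.3, 1, -0.01, 0.031, 0, -1.3, 1, -0.011, 0.032, 0, -1.3, 1, -0.011, 0.032, 0, -1.3, 1, -0.012, 0.032, 0, -1.3, 1, -0.013, 0.031, 0, -1.3, 1, -0.013, 0.031, 0, -1.3, 1, -0.012, 0.025, 0, -1.3, 1, -0.006, 0.012, 0, 0, 1, -0.002, 0.004, 0, 0])
s=robot.read_state();print(s["t"],s["tool_pos"],yaw(s),s["force"],s["opening"])
plan([(.5095,.0497,.066,2.81,4)],1)
```

```text
45.2333 [0.51341161 0.05151829 0.12672447] 2.778412716798536 [-0.17556453 -0.41057688 -2.02037049] 0.053499959705375306
ledger [0.5124 0.0511 0.1264] 2.81
4 rows, at t 45.23 from [0.5134 0.0515 0.1267] 2.78
1,-0.0007,0.0003,0.0151,-0, 1,-0.0008,0.0003,0.0151,-0, 1,-0.0007,0.0004,0.0151,-0, 1,-0.0008,0.0003,0.0151,-0
```

Request:
jog_arm(
  commands=[1,-0.002,0.001,0.008,0,1,-0.001,0.0003,0.02,0,1,0,0,0.02,0,1,0,0,0.012,0,1,0,0,0,0,1,0,0,0,0,1,0,0,0,0,1,0,0,0,0],
)

```text
t: 45.9
tool_pos: [0.5109, 0.0495, 0.0674]
orientation: [3.141, 0.077, 0.003]
force: [1.0, 1.0, -2.8]
opening: 0.0536
```

Run:
```python
from h import *
add([1, -0.002, 0.001, 0.008, 0, 1, -0.001, 0.0003, 0.052, 0])
p=robot.read_camera("wrist");s=robot.read_state();print(s["t"],s["tool_pos"],yaw(s),s["force"],led())
cv2.imwrite("pics/w25.png",p["img"])
```

```text
45.95 [0.51089013 0.04944469 0.0674019 ] 2.821189963314831 [ 0.11004786  0.03111977 -2.35392659] (array([0.50948708, 0.04970082, 0.0664    ]), np.float64(2.809999999999998))
```

View pics/w25.png

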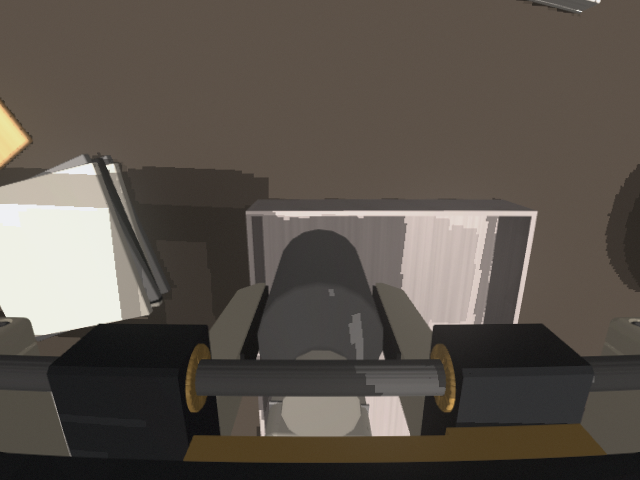

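Request:
jog_arm(
  commands=[1,0,0,0.004,0,1,0,0,0.003,0,1,0,0,0.0015,0,1,0,0,0.001,0,1,0,0,0.0005,0,1,0,0,0,0,1,0,0,0,0,1,0,0,0,0],
)

```text
t: 46.62
tool_pos: [0.5098, 0.0493, 0.0561]
orientation: [3.141, 0.077, 0.0]
force: [-0.1, 0.1, 0.3]
opening: 0.0534
```

Request:
jog_arm(
  commands=[1,0,0,0.0003,0,1,0,0,0,0,-0.6,0,0,0,0,-0.6,0,0,0,0,-0.6,0,0,0,0,-0.6,0,0,0,0,-0.6,0,0,0,0,-0.6,0,0,-0.005,0,-0.6,0,0,-0.015,0,-0.6,0,0,-0.03,0,-0.6,0,0,-0.035,0,-0.6,0,0,-0.035,0,-0.6,0,-0.02,-0.03,0,-0.6,0,-0.035,-0.03,0,-0.6,0,-0.035,-0.03,0,-0.6,0,-0.02,-0.01,0,-0.6,0,0,0,0,-0.6,0,0,0,0,-0.6,0,0,0,0],
)

```text
t: 48.2
tool_pos: [0.5043, 0.1519, 0.2691]
orientation: [3.14, 0.078, -0.002]
force: [1.4, -0.1, 1.2]
opening: 0.0744
```

Run:
```python
from h import *
import pickle
add([1,0,0,.0103,0,-1,0,-.11,-.22,0])
p=robot.read_camera("wrist");q=robot.read_camera("top");r=robot.read_camera("side");s=robot.read_state();print(s["t"],s["tool_pos"],yaw(s),s["opening"],s["force"],led())
for n,x in zip("wts",(p,q,r)): cv2.imwrite(f"pics/{n}26.png",x["img"])
pickle.dump((p,q,r),open("f.pkl","wb"))
i=q["img"][215:320,285:425];cv2.imwrite("pics/t26z.png",cv2.resize(i,None,fx=5.5,fy=5.5,interpolation=cv2.INTER_CUBIC))
```

```text
48.35 [0.50420358 0.15129996 0.26859528] 2.7329296187317076 0.07393195550110465 [-0.74286859  0.51783459  0.21007072] (array([0.50409443, 0.15956856, 0.2761    ]), np.float64(2.809999999999998))
```

View pics/w26.png

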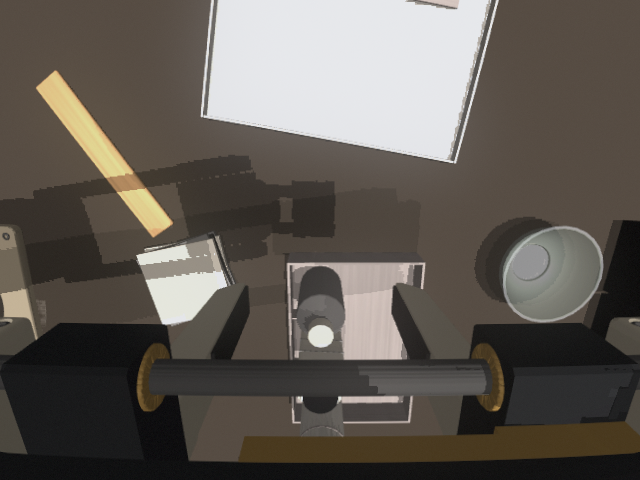

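View pics/t26.png

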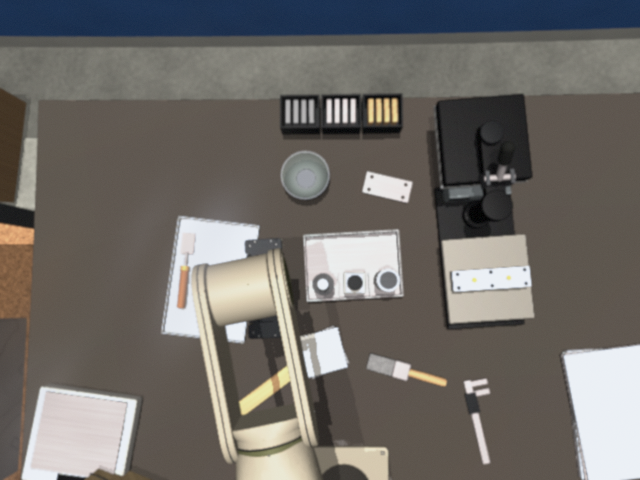

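View pics/s26.png

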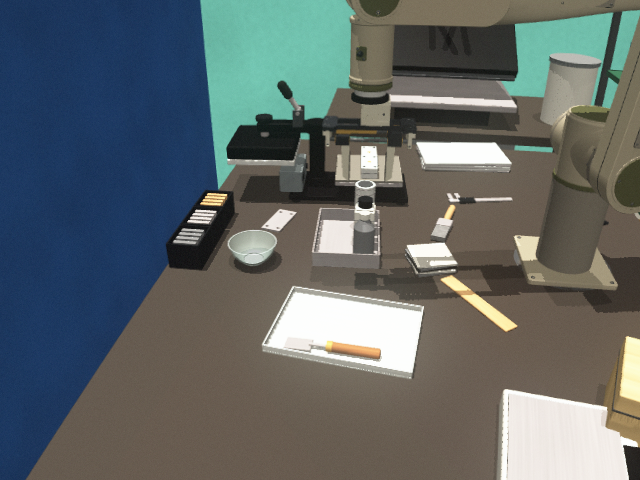

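View pics/t26z.png

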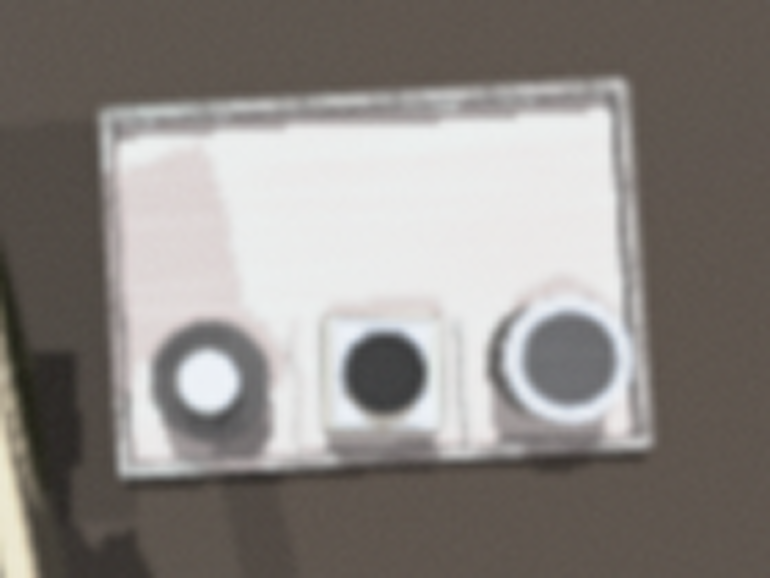

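Run:
```python
from h import *
a=cv2.imread("pics/top0.png");b=cv2.imread("pics/t26.png")
for n,(u,v,w) in {"bottle":(323,284,11),"jar":(355,283,11),"can":(387,281,12),"bowl":(305,176,28),"plate":(387,187,28),"scraper":(186,270,12)}.items():
    t=a[v-w:v+w,u-w:u+w];m=cv2.matchTemplate(b[v-w-5:v+w+5,u-w-5:u+w+5],t,cv2.TM_CCOEFF_NORMED);_,s,_,l=cv2.minMaxLoc(m);print(n,round(s,3),l[0]-5,l[1]-5)
robot.close_job()
```

```text
bottle 0.971 0 -1
jar 0.982 0 0
can 0.979 0 -1
bowl 0.999 0 0
plate 1.0 0 0
scraper 0.737 0 0
the job is handed in; nothing more can be done
```

I carried out the job in the order you asked and handed it in at about 48 s. I moved the bottle, jar and canister to the oven tray and laid the bar mould on the press. Then I stood the canister, jar and bottle back in their own pockets. Each piece went down in small steps, and I opened the jaws only once the wrist force showed contact. Nothing tipped or dropped.

- **Mould:** In the top camera it lies 0.2 mm and 0.04° off the platen's centre and axes. The closer wrist view just after release agreed to about 1–2 mm. That view's full fit was poor because the gripper hid one end of the mould.
- **Containers:** All three stand upright. The jar shows no shift from its first picture. The bottle and canister match with a shift of at most 1 pixel, which is about 1–2 mm.
- **Bowl and steel plate:** Neither moved.
- **Scraper:** It shows no shift, but the match was weak (0.74), probably because the arm and its shadow were near it in the last picture. The side view shows it lying as before.
- **Other disagreement:** After the last retreat, the arm was about 8 mm off its commanded position. It was clear of everything by then, so this affected no placing.

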